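# Fit the spare filter in the suction unit and close its cover

### The arm

A 7-joint arm with a two-finger parallel gripper is mounted at the origin on the work surface. World frame = base frame: x ahead of the robot, y to its left, z up, the work surface at z = 0. Lengths are in m, angles in rad, forces in N, time in s.
With the tool pointing down it reaches from about 0.4 to 0.875 m from the base axis. Payload 19.3 kg.
Tool frame: the origin (TCP) lies at the very end of the fingers, on their centre line; the grasp point (between the pads) lies 19 mm behind it; z points along the fingers, y is the line along which they close (so a half turn about z gives the same grasp; the last joint's range is limited). The gripper opens to 85 mm and grips with 20 to 120 N. Pads are 22 mm wide; open, the fingers measure 114 mm over their backs; the gripper's body (76 mm by 85 mm) begins 54 mm behind the grasp point. The pads swing forward as they close: fully open they stand 13 mm farther back than shut.
Start: joints at [-1.211, 0.521, -0.036, 1.599, 0.021, 1.021, -0.113], TCP at [0.26, 0.568, 0.231] pointing down, gripper open.
Joint ranges: [-2.91, 2.91], [-0.3, 2.13], [-1.5, 1.42], [0.17, 2.43], [-1.26, 4.41], [0.16, 1.93], [-2.52, 2.52]. Speed limits (rad/s): [1.89, 1.89, 2.39, 2.39, 3.01, 3.01, 3.01].

### API

Orientations are given as [roll, pitch, yaw] about the fixed x, y, z axes, in that order (R = Rz(yaw) Ry(pitch) Rx(roll)).
In Python, from workcell import monitor, optics, workorder gives the robot as it stands.
- The arm moves only by the tool apply_moves, never from a script. Its arguments are lists of equal length, an entry for each row: "linear": the shift along the tool's x, y, z each as a share of 0.1 m, from -1 to 1, a list of three; "delta_rot": the turn, a rotation vector about the tool's x, y, z each as a share of 120 degrees, from -1 to 1, a list of three. A call has exactly 5 rows; each row is the pose to reach, as a shift and turn from the pose commanded when the call began, along the tool's axes at that moment; what a row does not reach only later rows make up. A row lasts 1/12 s, in which the tool goes at most 41.7 mm and 7.16 degrees, less where a joint would pass 70% of its speed; a pose out of reach is approached as far as the arm can. A call with a number of a shift or a turn outside -1 to 1 is refused whole. A call with a gripper value outside its range is refused whole. "gripper" is the opening, from -1 (shut) to 1 (fully open), set as the call begins (left out, the last holds). The fingers move at their own pace and stop on an object; "force" is the grip in N (left out, the last holds). Time passes only in rows, so rows that repeat a pose let the fingers close, or fill a call up. It gives the time, the measured TCP pose, the force, the opening and the grip force at its end, in the units of the state.
- monitor.observe(): the state, without advancing time (a new reading comes with each control period).
- optics.grab_frame(name): name is "scene" or "top" or "wrist"; returns (picture, depth): 420x560x3 uint8, red, green, blue; 420x560 float32, m along the optical axis (not along the pixel's ray), 0 where there is no reading.
- optics.camera_info(name): a dict with "fx", "fy", "cx", "cy" (pixels), "D" ([k1, k2, p1, p2, k3] as OpenCV has them; the pictures are not rectified), "rvec" (rotation vector, rad) and "tvec" (3), from world to camera coordinates, as OpenCV has them; the wrist camera has in their place "T_tool_cam" (4x4, takes a point from camera to tool coordinates, whose origin is the TCP and whose axes are the flange's). Camera axes: x right, y down, z forward; pixel columns grow to the right and rows downward; lengths in m; the calibration is good to about 2 mm. A picture is of the moment at which its call begins: read the wrist's pose just before it. camera_info takes no time and is no camera call.
- workorder.job_done(): hands the job in; it is judged then, once.
The state is a dict: "clock": time; "qpos": joint angles; "qd": joint speeds; "joint_efforts": joint torques, N m; "position": TCP position; "tool_rot": TCP orientation; "force": force on the tool from outside, world axes, zero at the start; "moment": the same for the moment, N m; "grip_width": finger opening in m; "finger_force": force on a finger pad.
Only numpy, scipy, OpenCV 4.12 (cv2) and the standard library are available. Lean on these libraries where they do the work, as an engineer would, in place of code of your own. Each camera call takes 0.05 s, during which the arm holds its last target. There are 200 camera calls.

### The job

Put the spare filter cartridge into the suction unit on the treatment trolley: it lies on its side, so first stand it upright on the trolley top, knob up, and let go; then take it by its orange knob and set it fully down over the brass spindle in the open filter bay. After that, put the blue cover plate over the bay, grip rib up, with its two holes over the two steel pins so that it lies flush on the rim. Do not shift or knock over the amber jar or the brush.

Things in the scene. Friction and masses are not known exactly. Their poses are not given: they have to be found in the camera images.
- cartridge: Loose filter cartridge, 90 mm long: square green caps 56 x 56 mm at z 0-10 and 52-62, round white body (48 mm dia) between, orange knob (24 mm dia) at z 62-90. Origin: centre of bottom face; z runs along the axis to the knob. Blind bore 21 mm wide, 48 deep, in the bottom. 0.2 kg. Starts lying on a side of its caps (axis 28 mm up, origin at that height), knob towards -y within 35 degrees.
- cover: Loose blue cover plate, 148 (x) x 118 (y) x 6 mm, 0.18 kg; black grip rib 70 (x) x 14 (y) mm on its middle, z 6 to 36 mm; two through holes 12 mm in diameter at x = -65 and +65, y = 0. Origin: centre of the underside, z up. Starts flat on the trolley top, rib up. It fits either way round (half a turn).
- unit: Beige suction unit, fixed. Origin: on the trolley top under the middle of the bay, z up. Bay: open-topped well, inside 110 (x) x 100 (y) mm, outside 150 x 120, floor at z = 12, rim at z = 108. On the rim two steel pins, 8 mm dia, 14 mm high (last 5 tapered), at x = -65 and +65, y = 0. At its +y side (y 60 to 155) a pump module 84 mm high.
- spindle (a point): Foot of the brass spindle: middle of the bay floor (12 mm above the unit's origin), z up. The spindle is 16 mm in diameter and 40 mm high, tapered to 8 mm over its last 8 mm. The cartridge is home when its origin lies here; any yaw will do.
- bay_top (a point): Centre of the bay opening at rim height (108 mm above the unit's origin); x points from pin to pin, z up. The cover is home when its origin lies here.
- jar: Amber jar, 60 mm in diameter, 80 mm high, standing; bystander. Origin: centre of its foot.
- brush: Brush, 170 mm long, lying along its x; bystander. Origin: in the middle of its underside.
Mind the look-alikes: they are no part of the job. What is shaped like the cover but green is not meant.

How it is judged:
On the way, in this order (a step that is already met when the one before it is completed fails the run):
1. the cartridge stands upright on the trolley top, knob up, let go (angle between cartridge's own z axis and vertical below 0.08 rad and height (world z) of cartridge below 0.006 m and contact force between cartridge and the fingers below 0.1 N and linear speed of cartridge below 0.02 m/s and horizontal distance between cartridge and spindle above 0.07 m), for 0.2 s.
2. the cartridge is fully down on the spindle, let go (horizontal distance between cartridge and spindle below 0.006 m and z of cartridge in the frame of spindle between -0.004 and 0.004 m and angle between cartridge's own z axis and vertical below 0.08 rad and contact force between cartridge and the fingers below 0.1 N), for 0.2 s.
At the end, for the whole second after the job is handed in: Cartridge down on the spindle (6 mm sideways, 4 mm in height of the bay floor's middle, tilt under 0.08 rad); cover on the rim over both pins, rib up (5 mm sideways, 3 mm in height, tilt under 0.04 rad, within 0.07 rad of the pin line, either way round); both at rest (horizontal distance between cartridge and spindle below 0.006 m and z of cartridge in the frame of spindle between -0.004 and 0.004 m and angle between cartridge's own z axis and vertical below 0.08 rad and horizontal distance between cover and bay_top below 0.005 m and z of cover in the frame of bay_top between -0.003 and 0.003 m and angle between cover's own z axis and vertical below 0.04 rad and angle between the x axis of cover and the x axis of bay_top, either way round below 0.07 rad and linear speed of each of cover, cartridge below 0.01 m/s); the robot touches nothing.
It fails at once if the amber jar is shifted by more than 40 mm or knocked over (distance of jar from where it was at the start of the episode above 0.04 m or angle between jar's own z axis and vertical above 0.5 rad).
It fails at once if the brush is shifted by more than 40 mm or knocked over (distance of brush from where it was at the start of the episode above 0.04 m).
It also fails if it takes over 72 s, if anything falls off the work surface, if the arm or the gripper's body presses on something with over 40 N, if the wrist force passes 120 N, or if a joint passes its speed limit or range.

## Working session

There is one attempt and no reset: what is moved stays moved. The work goes in short steps, Python scripts to look and compute and a tool call to move; the robot and the scene stay as the last step left them, time stands still between calls to the robot, and variables do not carry over. Pictures are saved under pics/ and viewed, at most 10 in all, crops included, and the job is handed in when it is done.

Besides the shell and the picture viewer there is one more tool, called after "Emit:" as name(argument=value, ...), one argument or row to a line, values as JSON. apply_moves: Moves the arm, as the interface text tells. Its arguments: {"type":"object","properties":{"linear":{"type":"array"},"delta_rot":{"type":"array"},"gripper":{"type":"number"},"force":{"type":"number"}},"required":["linear","delta_rot"]}

```bash
ls; mkdir -p pics; cat > h.py <<'E'
import numpy as np, cv2
from scipy.spatial.transform import Rotation as R
from workcell import monitor, optics, workorder
def Tcam(name,st=None):
    ci=optics.camera_info(name)
    K=np.array([[ci['fx'],0,ci['cx']],[0,ci['fy'],ci['cy']],[0,0,1]]);D=np.array(ci['D'],float)
    if 'rvec' in ci:
        Rm=cv2.Rodrigues(np.array(ci['rvec'],float))[0];t=np.array(ci['tvec'],float).ravel()
        T=np.eye(4);T[:3,:3]=Rm.T;T[:3,3]=-Rm.T@t
    else:
        T=np.eye(4);T[:3,:3]=R.from_euler('xyz',st['tool_rot']).as_matrix();T[:3,3]=st['position'];T=T@np.array(ci['T_tool_cam'])
    return K,D,T
def shot(name):
    st=monitor.observe();p,d=optics.grab_frame(name);K,D,T=Tcam(name,st);return p,d,K,D,T
def rays(px,K,D,T):
    u=cv2.undistortPoints(np.array(px,float).reshape(-1,1,2),K,D).reshape(-1,2)
    return T[:3,3],np.c_[u,np.ones(len(u))]@T[:3,:3].T
def onplane(px,z,K,D,T):
    o,r=rays(px,K,D,T);return o+r*((z-o[2])/r[:,2])[:,None]
def cloud(d,K,D,T):
    h,w=d.shape;g=np.stack(np.meshgrid(np.arange(w),np.arange(h)),-1).reshape(-1,2)
    o,r=rays(g,K,D,T);P=o+r*d.reshape(-1,1);P[d.ravel()<=0]=np.nan;return P.reshape(h,w,3)
E
python3 - <<'E'
from h import *
st=monitor.observe();print(st)
for n in('scene','top'):
    s=shot(n);np.savez('pics/'+n+'0.npz',p=s[0],d=s[1],K=s[2],D=s[3],T=s[4]);cv2.imwrite('pics/%s0.png'%n,s[0][...,::-1]);print(n,s[4].round(3).tolist(),s[2][0,0])
E
```

```text
pics
{'clock': 0.0, 'qpos': array([-1.2112317 ,  0.52204426, -0.03631278,  1.60000004,  0.02116079,
        1.02109521, -0.11278247]), 'qd': array([-2.92238157e-03, -1.29793901e-03, -5.99255929e-04, -5.09817086e-04,
        8.89093423e-05, -1.82614875e-03,  2.57222062e-03]), 'joint_efforts': array([-2.45997207e-04, -9.27107334e+01,  1.97979525e+00, -3.69951117e+01,
        1.78589911e-02,  7.79728463e-03,  1.52901979e-06]), 'position': array([0.26030098, 0.56784275, 0.23070989]), 'tool_rot': array([-3.14043049e+00,  5.68366347e-05,  2.71180229e+00]), 'force': array([ 0.54203137, -0.09341629, -0.70021054]), 'moment': array([ 0.03235899, -0.00635801,  0.01984946]), 'finger_force': 0.0, 'grip_width': 0.0854832358456988}
scene [[-0.526, 0.698, -0.487, 0.933], [0.851, 0.441, -0.287, 0.238], [0.014, -0.565, -0.825, 0.834], [0.0, 0.0, 0.0, 1.0]] 443.5618429431452
top [[-0.021, -0.993, 0.12, 0.378], [-1.0, 0.021, 0.0, 0.004], [-0.003, -0.12, -0.993, 1.194], [0.0, 0.0, 0.0, 1.0]] 520.0621334528311
```

View pics/top0.png

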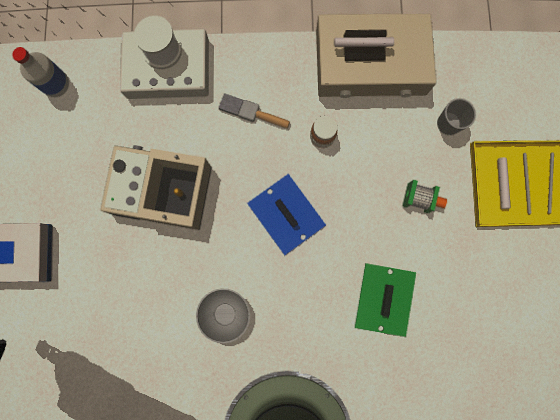

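View pics/scene0.png

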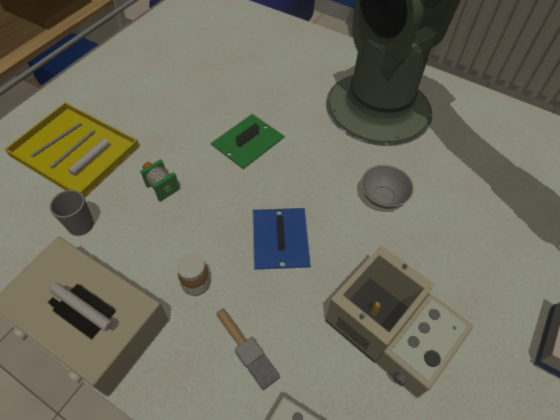

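Top view: the blue plate at (287,214) is the cover, and the green plate at (386,300) is the look-alike. The cartridge lies at (424,197) with its knob at (441,202). The unit's bay is at (178,188) with the spindle near (179,192), the jar is at (323,131) and the brush at (255,110). The scene view agrees: blue (280,238), green (247,140), cartridge (160,180), spindle (375,308).

```bash
python3 - <<'E'
from h import *
Z={n:np.load('pics/%s0.npz'%n) for n in('scene','top')}
C={n:cloud(z['d'],z['K'],z['D'],z['T']) for n,z in Z.items()}
box={'top':{'cover':(240,165,335,260),'cart':(395,170,455,220),'unit':(95,140,220,235),'jar':(300,105,345,150)},
 'scene':{'cover':(245,200,315,275),'cart':(135,155,185,205),'unit':(320,240,475,390),'jar':(170,245,215,300)}}
for n in C:
  hsv=cv2.cvtColor(Z[n]['p'],cv2.COLOR_RGB2HSV)
  def sel(b,m=None):
    x0,y0,x1,y1=box[n][b];P=C[n][y0:y1,x0:x1].reshape(-1,3);h=hsv[y0:y1,x0:x1].reshape(-1,3)
    k=np.isfinite(P[:,0])
    if m: k&=m(h)
    return P[k]
  def rect(P,t):
    r=cv2.minAreaRect((P[:,:2]*1000).astype(np.float32));print(n,t,len(P),np.round(r[0]),np.round(r[1]),round(r[2],1),'z',np.percentile(P[:,2],[5,50,95]).round(4))
  rect(sel('cover',lambda h:(h[:,0]>105)&(h[:,0]<130)&(h[:,1]>150)),'cover')
  P=sel('cover',lambda h:(h[:,2]<60));P=P[P[:,2]>.025];rect(P,'rib')
  g=sel('cart',lambda h:(h[:,0]>45)&(h[:,0]<85)&(h[:,1]>100));g=g[g[:,2]>.008];rect(g,'caps')
  o=sel('cart',lambda h:((h[:,0]<18))&(h[:,1]>170));rect(o,'knob');print(' knob mean',o.mean(0).round(4))
  P=sel('unit');rim=P[(P[:,2]>.098)&(P[:,2]<.114)];rect(rim,'rim');
  P=sel('jar');P=P[P[:,2]>.06];rect(P,'jar')
p=Z['top']['p'];a=cv2.resize(p[140:340,240:460],(440,400),interpolation=cv2.INTER_CUBIC);b=cv2.resize(p[130:240,90:220],(473,400),interpolation=cv2.INTER_CUBIC)
cv2.imwrite('pics/crop1.png',cv2.resize(np.hstack([a,b]),(800,351))[...,::-1])
E
```

```text
scene cover 2523 [501.  -8.] [146. 111.] 34.8 z [0.0046 0.0069 0.0095]
scene rib 193 [501.  -9.] [70. 13.] 34.9 z [0.0306 0.0366 0.0387]
scene caps 342 [ 532. -315.] [66. 53.] 74.1 z [0.0171 0.0536 0.059 ]
scene knob 20 [ 518. -366.] [12. 14.] 76.0 z [0.0361 0.0396 0.0425]
 knob mean [ 0.5177 -0.3653  0.0395]
scene rim 2380 [553. 236.] [121. 153.] 79.1 z [0.1015 0.1087 0.111 ]
scene jar 623 [684. -98.] [51. 52.] 82.4 z [0.0697 0.0804 0.0827]
top cover 2844 [499. -10.] [146. 116.] 34.7 z [0.0019 0.0055 0.0094]
top rib 182 [499. -10.] [67. 13.] 34.7 z [0.0317 0.0359 0.0391]
top caps 272 [ 530. -316.] [65. 55.] 73.6 z [0.0177 0.0547 0.0586]
top knob 89 [ 516. -363.] [35. 20.] 67.6 z [0.0277 0.0377 0.0434]
 knob mean [ 0.515  -0.3608  0.0372]
top rim 1646 [552. 236.] [121. 149.] 78.7 z [0.1021 0.1071 0.1106]
top jar 473 [681. -98.] [51. 52.] 87.0 z [0.072  0.0792 0.0823]
```

View pics/crop1.png

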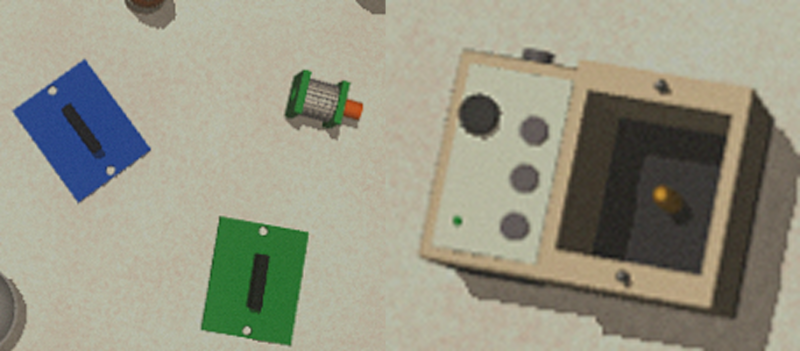

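The crop confirms it: the blue plate has its black rib at crop (83,130) and holes at (52,90) and (110,170). The green one at (258,285) is the decoy. The bay shows pins at (662,87) and (623,277) and the spindle at (662,195). Heights agree with the text in both views (rim 108, rib top 36, cap top 56 mm), so I'll plan the cartridge approach.

```bash
cat > plan.py <<'E'
from h import *
def ori(yaw,th=0): # deg; th = turn about tool y
    return R.from_euler('xyz',[180,0,yaw],degrees=True)*R.from_rotvec([0,np.radians(th),0])
def plan(wps,dec=2,p=None,r=None,maxrot=34):
    st=monitor.observe()
    p=np.array(st['position']) if p is None else p; r=R.from_euler('xyz',st['tool_rot']) if r is None else r
    print('t',round(st['clock'],2),'pos',p.round(4),'rpy',np.degrees(r.as_euler('xyz')).round(1),'F',st['force'].round(1),'w',round(st['grip_width'],4))
    for P,O in wps:
        P=np.array(P,float)
        dp=r.inv().apply(P-p);dr=(r.inv()*O).as_rotvec()
        n=int(np.ceil(max(np.abs(dp).max()/.1-.001,np.degrees(np.linalg.norm(dr))/maxrot,1)))
        p0,r0=p,r
        for i in range(1,n+1):
            tp=p0+(P-p0)*i/n;tr=r0*R.from_rotvec(dr*i/n)
            a=np.clip((r.inv().apply(tp-p)/.1).round(dec),-1,1);b=((r.inv()*tr).as_rotvec()/np.radians(120)).round(dec+1)
            print(a.tolist(),b.tolist(),' ->',(p+r.apply(a)*.1).round(3))
            p=p+r.apply(a)*.1;r=r*R.from_rotvec(b*np.radians(120))
        print('--')
    return p,r
E
python3 - <<'E'
from plan import *
y=73.5
plan([((.45,.36,.25),ori(140)),((.56,0.,.25),ori(110)),((.51,-.38,.22),ori(y,20)),((.504,-.406,.0975),ori(y,45))])
E
```

```text
t 0.1 pos [0.2604 0.5679 0.2308] rpy [-179.9    0.   155.4] F [-0.2  0.7 -0.3] w 0.0853
[-0.86, -0.37, -0.06] [-0.0, 0.0, 0.043]  -> [0.323 0.498 0.237]
[-0.9, -0.28, -0.07] [-0.0, 0.0, 0.042]  -> [0.387 0.429 0.244]
[-0.91, -0.21, -0.06] [-0.0, 0.0, 0.043]  -> [0.45 0.36 0.25]
--
[-0.79, -0.51, 0.0] [-0.0, 0.0, 0.063]  -> [0.478 0.27  0.25 ]
[-0.85, -0.41, 0.0] [-0.0, 0.0, 0.062]  -> [0.505 0.18  0.25 ]
[-0.89, -0.29, 0.0] [-0.0, 0.0, 0.063]  -> [0.532 0.09  0.25 ]
[-0.93, -0.17, 0.0] [-0.0, 0.0, 0.062]  -> [0.56 0.   0.25]
--
[-0.85, -0.44, 0.08] [-0.013, 0.04, 0.075]  -> [ 0.548 -0.095  0.242]
[-0.91, -0.31, -0.01] [-0.014, 0.041, 0.076]  -> [ 0.535 -0.19   0.235]
[-0.95, -0.15, -0.1] [-0.013, 0.04, 0.075]  -> [ 0.523 -0.286  0.228]
[-0.94, -0.01, -0.17] [-0.013, 0.04, 0.075]  -> [ 0.51 -0.38  0.22]
--
[-0.33, 0.01, 0.53] [-0.0, 0.104, 0.0]  -> [ 0.507 -0.392  0.159]
[-0.45, 0.01, 0.44] [-0.0, 0.105, 0.0]  -> [ 0.504 -0.407  0.098]
--
```

Emit:
apply_moves(
  linear=[
    [-0.43,-0.19,-0.03],
    [-0.86,-0.37,-0.06],
    [-0.86,-0.37,-0.06],
    [-0.86,-0.37,-0.06],
    [-0.86,-0.37,-0.06],
  ],
  delta_rot=[
    [0,0,0.02],
    [0,0,0.043],
    [0,0,0.043],
    [0,0,0.043],
    [0,0,0.043],
  ],
  gripper=1,
)

```text
clock: 0.52
position: [0.3237, 0.4982, 0.2373]
tool_rot: [-3.141, -0.0, 2.62]
force: [0.0, 1.1, 0.5]
grip_width: 0.0856
finger_force: 0.0
```

Emit:
apply_moves(
  linear=[
    [-0.3,-0.1,-0.02],
    [-0.6,-0.2,-0.05],
    [-0.9,-0.28,-0.07],
    [-0.9,-0.28,-0.07],
    [-0.9,-0.28,-0.07],
  ],
  delta_rot=[
    [0,0,0.02],
    [0,0,0.03],
    [0,0,0.042],
    [0,0,0.042],
    [0,0,0.042],
  ],
)

```text
clock: 0.93
position: [0.3878, 0.4294, 0.2442]
tool_rot: [-3.142, -0.0, 2.532]
force: [-0.1, 1.1, -0.1]
grip_width: 0.0852
finger_force: 0.0
```

Emit:
apply_moves(
  linear=[
    [-0.3,-0.07,-0.02],
    [-0.6,-0.14,-0.04],
    [-0.91,-0.21,-0.06],
    [-0.91,-0.21,-0.06],
    [-0.91,-0.21,-0.06],
  ],
  delta_rot=[
    [0,0,0.02],
    [0,0,0.03],
    [0,0,0.043],
    [0,0,0.043],
    [0,0,0.043],
  ],
)

```text
clock: 1.35
position: [0.4501, 0.3608, 0.2501]
tool_rot: [-3.141, -0.0, 2.443]
force: [-0.9, 0.2, 0.1]
grip_width: 0.0858
finger_force: 0.0
```

Emit:
apply_moves(
  linear=[
    [-0.26,-0.17,0],
    [-0.53,-0.34,0],
    [-0.79,-0.51,0],
    [-0.79,-0.51,0],
    [-0.79,-0.51,0],
  ],
  delta_rot=[
    [0,0,0.02],
    [0,0,0.04],
    [0,0,0.063],
    [0,0,0.063],
    [0,0,0.063],
  ],
)

```text
clock: 1.77
position: [0.4773, 0.2713, 0.2502]
tool_rot: [-3.142, -0.0, 2.312]
force: [-0.1, 1.2, 0.5]
grip_width: 0.0854
finger_force: 0.0
```

Emit:
apply_moves(
  linear=[
    [-0.28,-0.14,0],
    [-0.56,-0.27,0],
    [-0.85,-0.41,0],
    [-0.85,-0.41,0],
    [-0.85,-0.41,0],
  ],
  delta_rot=[
    [0,0,0.02],
    [0,0,0.04],
    [0,0,0.062],
    [0,0,0.062],
    [0,0,0.062],
  ],
)

```text
clock: 2.18
position: [0.5048, 0.1812, 0.2502]
tool_rot: [-3.142, -0.0, 2.183]
force: [-0.2, 0.6, -0.6]
grip_width: 0.0856
finger_force: 0.0
```

Emit:
apply_moves(
  linear=[
    [-0.3,-0.1,0],
    [-0.6,-0.19,0],
    [-0.89,-0.29,0],
    [-0.89,-0.29,0],
    [-0.89,-0.29,0],
  ],
  delta_rot=[
    [0,0,0.02],
    [0,0,0.04],
    [0,0,0.063],
    [0,0,0.063],
    [0,0,0.063],
  ],
)

```text
clock: 2.6
position: [0.5324, 0.092, 0.2501]
tool_rot: [-3.141, -0.0, 2.051]
force: [-0.1, 1.3, -0.2]
grip_width: 0.0855
finger_force: 0.0
```

Emit:
apply_moves(
  linear=[
    [-0.31,-0.06,0],
    [-0.62,-0.11,0],
    [-0.93,-0.17,0],
    [-0.93,-0.17,0],
    [-0.93,-0.17,0],
  ],
  delta_rot=[
    [0,0,0.02],
    [0,0,0.04],
    [0,0,0.062],
    [0,0,0.062],
    [0,0,0.062],
  ],
)

```text
clock: 3.02
position: [0.5604, 0.0017, 0.25]
tool_rot: [-3.141, -0.001, 1.922]
force: [-0.4, 0.7, 0.6]
grip_width: 0.0855
finger_force: 0.0
```

Very precise. I'll carry on to the tilted pre-grasp.

Emit:
apply_moves(
  linear=[
    [-0.28,-0.15,0.03],
    [-0.57,-0.29,0.05],
    [-0.85,-0.44,0.08],
    [-0.85,-0.44,0.08],
    [-0.85,-0.44,0.08],
  ],
  delta_rot=[
    [-0.004,0.013,0.025],
    [-0.009,0.027,0.05],
    [-0.013,0.04,0.075],
    [-0.013,0.04,0.075],
    [-0.013,0.04,0.075],
  ],
)

```text
clock: 3.43
position: [0.5479, -0.0939, 0.2421]
tool_rot: [3.121, -0.086, 1.764]
force: [0.1, 0.6, 1.0]
grip_width: 0.0851
finger_force: 0.0
```

Emit:
apply_moves(
  linear=[
    [-0.3,-0.1,0],
    [-0.6,-0.2,0],
    [-0.91,-0.31,-0.01],
    [-0.91,-0.31,-0.01],
    [-0.91,-0.31,-0.01],
  ],
  delta_rot=[
    [-0.004,0.013,0.025],
    [-0.009,0.027,0.05],
    [-0.014,0.041,0.076],
    [-0.014,0.041,0.076],
    [-0.014,0.041,0.076],
  ],
)

```text
clock: 3.85
position: [0.5352, -0.1888, 0.2345]
tool_rot: [3.113, -0.176, 1.606]
force: [0.5, 0.4, -0.2]
grip_width: 0.0854
finger_force: 0.0
```

Emit:
apply_moves(
  linear=[
    [-0.3,-0.05,-0.03],
    [-0.6,-0.1,-0.06],
    [-0.95,-0.15,-0.1],
    [-0.95,-0.15,-0.1],
    [-0.95,-0.15,-0.1],
  ],
  delta_rot=[
    [-0.004,0.013,0.025],
    [-0.009,0.027,0.05],
    [-0.013,0.04,0.075],
    [-0.013,0.04,0.075],
    [-0.013,0.04,0.075],
  ],
)

```text
clock: 4.27
position: [0.5235, -0.2844, 0.2271]
tool_rot: [3.12, -0.264, 1.448]
force: [0.2, 1.4, 0.2]
grip_width: 0.0854
finger_force: 0.0
```

Emit:
apply_moves(
  linear=[
    [-0.3,0,-0.05],
    [-0.6,0,-0.11],
    [-0.94,-0.01,-0.17],
    [-0.94,-0.01,-0.17],
    [-0.94,-0.01,-0.17],
  ],
  delta_rot=[
    [-0.004,0.013,0.025],
    [-0.009,0.027,0.05],
    [-0.013,0.04,0.075],
    [-0.013,0.04,0.075],
    [-0.013,0.04,0.075],
  ],
)

```text
clock: 4.68
position: [0.5106, -0.3784, 0.2189]
tool_rot: [-3.14, -0.35, 1.285]
force: [1.4, 1.0, -0.2]
grip_width: 0.0856
finger_force: 0.0
```

```bash
python3 - <<'E'
from plan import *
p,d,K,D,T=shot('wrist');cv2.imwrite('pics/w1.png',p[...,::-1])
C=cloud(d,K,D,T);hsv=cv2.cvtColor(p,cv2.COLOR_RGB2HSV)
g=(hsv[...,0]>45)&(hsv[...,0]<85)&(hsv[...,1]>100)&(C[...,2]>.008)&(C[...,1]<-.25)&(C[...,0]>.45)
P=C[g];print(len(P),cv2.minAreaRect((P[:,:2]*1000).astype(np.float32)),np.percentile(P[:,2],[5,50,95]))
o=(hsv[...,0]<18)&(hsv[...,1]>170)&(C[...,0]>.45);P=C[o];print(len(P),P.mean(0),cv2.minAreaRect((P[:,:2]*1000).astype(np.float32)))
print(np.mean(np.nonzero(g),1),np.mean(np.nonzero(o),1))
y=73.5
plan([((.504,-.406,.0975),ori(y,45)),((.528,-.325,.014),ori(y,45))])
E
```

```text
1856 ((529.343505859375, -346.25164794921875), (122.39444732666016, 131.0112762451172), 70.6203384399414) [0.05498182 0.05722044 0.29937515]
641 [ 0.52047275 -0.36155662  0.0553388 ] ((535.9610595703125, -379.2579040527344), (53.30531692504883, 79.77942657470703), 68.4990463256836)
[236.33081897 307.53609914] [236.13572543 291.61154446]
t 4.73 pos [ 0.5113 -0.377   0.2193] rpy [-180.   -20.1   73.7] F [ 0.2  0.1 -0.2] w 0.0851
[-0.35, 0.01, 0.52] [-0.001, 0.104, 0.001]  -> [ 0.508 -0.392  0.158]
[-0.45, 0.0, 0.43] [-0.0, 0.104, 0.001]  -> [ 0.504 -0.406  0.098]
--
[0.0, 0.0, 0.6] [-0.0, -0.0, -0.0]  -> [ 0.516 -0.365  0.056]
[0.0, 0.0, 0.59] [-0.0, -0.0, -0.0]  -> [ 0.528 -0.325  0.014]
--
```

View pics/w1.png

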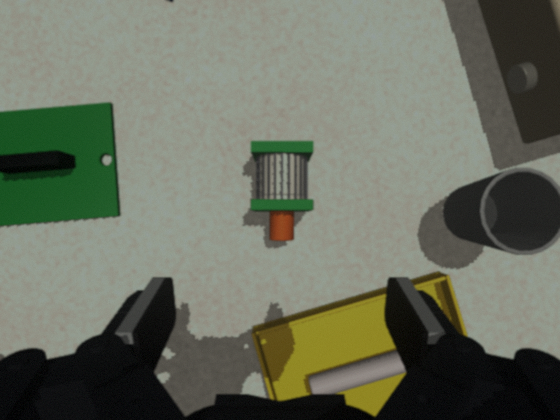

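The wrist view shows the cartridge upright in the image: knob (282,228), near cap (282,205), far cap (282,146). It sits centred between the fingertips (172 and 388), so I'll tilt, descend and grip.

Emit:
apply_moves(
  linear=[
    [-0.07,0,0.1],
    [-0.14,0,0.2],
    [-0.21,0,0.3],
    [-0.28,0,0.41],
    [-0.35,0.01,0.52],
  ],
  delta_rot=[
    [0,0.02,0],
    [0,0.04,0],
    [0,0.06,0],
    [0,0.085,0],
    [-0.001,0.104,0.001],
  ],
)

```text
clock: 5.15
position: [0.5084, -0.3913, 0.1589]
tool_rot: [3.139, -0.571, 1.287]
force: [-0.5, 1.2, -0.5]
grip_width: 0.0853
finger_force: 0.0
```

Emit:
apply_moves(
  linear=[
    [-0.09,0,0.09],
    [-0.18,0,0.17],
    [-0.27,0,0.26],
    [-0.36,0,0.35],
    [-0.45,0,0.43],
  ],
  delta_rot=[
    [0,0.02,0],
    [0,0.04,0],
    [0,0.06,0],
    [0,0.085,0],
    [0,0.104,0.001],
  ],
)

```text
clock: 5.57
position: [0.5043, -0.4055, 0.0983]
tool_rot: [3.141, -0.789, 1.284]
force: [-0.5, 0.2, 0.9]
grip_width: 0.0853
finger_force: 0.0
```

Emit:
apply_moves(
  linear=[
    [0,0,0.12],
    [0,0,0.24],
    [0,0,0.36],
    [0,0,0.48],
    [0,0,0.6],
  ],
  delta_rot=[
    [0,0,0],
    [0,0,0],
    [0,0,0],
    [0,0,0],
    [0,0,0],
  ],
)

```text
clock: 5.98
position: [0.5157, -0.3658, 0.056]
tool_rot: [3.141, -0.784, 1.282]
force: [-0.5, -0.6, -0.3]
grip_width: 0.0852
finger_force: 0.0
```

Emit:
apply_moves(
  linear=[
    [0,0,0.12],
    [0,0,0.24],
    [0,0,0.36],
    [0,0,0.48],
    [0,0,0.59],
  ],
  delta_rot=[
    [0,0,0],
    [0,0,0],
    [0,0,0],
    [0,0,0],
    [0,0,0],
  ],
)

```text
clock: 6.4
position: [0.5265, -0.327, 0.0132]
tool_rot: [-3.141, -0.785, 1.278]
force: [-0.1, 0.2, -0.3]
grip_width: 0.0854
finger_force: 0.0
```

Emit:
apply_moves(
  linear=[
    [0,0,0],
    [0,0,0],
    [0,0,0],
    [0,0,0],
    [0,0,0],
  ],
  delta_rot=[
    [0,0,0],
    [0,0,0],
    [0,0,0],
    [0,0,0],
    [0,0,0],
  ],
  gripper=-1,
  force=50,
)

```text
clock: 6.82
position: [0.5262, -0.3289, 0.0145]
tool_rot: [3.142, -0.784, 1.278]
force: [-0.6, -0.8, 1.0]
grip_width: 0.055
finger_force: 53.3
```

Emit:
apply_moves(
  linear=[
    [0,0,0],
    [0,0,0],
    [0,0,0],
    [0,0,0],
    [0,0,0],
  ],
  delta_rot=[
    [0,0,0],
    [0,0,0],
    [0,0,0],
    [0,0,0],
    [0,0,0],
  ],
)

```text
clock: 7.23
position: [0.5263, -0.3284, 0.0144]
tool_rot: [-3.141, -0.784, 1.278]
force: [-1.0, -4.4, 6.0]
grip_width: 0.055
finger_force: 53.7
```

```bash
python3 - <<'E'
from plan import *
st=monitor.observe();p=st['position'];y=73.5
print(np.degrees(st['tool_rot']),st['finger_force'],st['qpos'].round(2))
plan([(p+[0,0,.09],ori(y,45)),((.535,-.2656,.10),ori(y,-45)),((.535,-.2656,.046),ori(y,-45))])
E
```

```text
[-179.99093489  -44.94602638   73.24285681] 53.73888373374939 [ 0.71  1.06  0.15  1.45 -0.84  1.26  1.05]
t 7.23 pos [ 0.5263 -0.3284  0.0144] rpy [-180.   -44.9   73.2] F [-1.  -4.4  6. ] w 0.055
[0.64, -0.0, -0.64] [0.001, 0.0, -0.002]  -> [ 0.526 -0.328  0.105]
--
[0.14, -0.03, 0.16] [0.0, -0.25, 0.0]  -> [ 0.53  -0.307  0.104]
[0.19, -0.03, 0.07] [0.0, -0.25, -0.0]  -> [ 0.532 -0.287  0.102]
[0.21, -0.04, -0.04] [0.001, -0.25, -0.0]  -> [ 0.535 -0.265  0.1  ]
--
[0.38, 0.0, 0.38] [-0.0, 0.0, -0.0]  -> [ 0.535 -0.265  0.046]
--
```

Gripped at 55 mm, which fits the 56 mm cap. Next: lift and turn it upright.

Emit:
apply_moves(
  linear=[
    [0.13,0,-0.13],
    [0.26,0,-0.26],
    [0.39,0,-0.39],
    [0.52,0,-0.52],
    [0.64,0,-0.64],
  ],
  delta_rot=[
    [0,0,0],
    [0,0,0],
    [0,0,0],
    [0,0,0],
    [0,0,0],
  ],
)

```text
clock: 7.65
position: [0.5263, -0.3276, 0.1054]
tool_rot: [-3.14, -0.785, 1.278]
force: [-0.2, -0.2, -3.2]
grip_width: 0.0548
finger_force: 53.7
```

Emit:
apply_moves(
  linear=[
    [0.03,-0.01,0.03],
    [0.06,-0.01,0.06],
    [0.08,-0.02,0.09],
    [0.11,-0.02,0.13],
    [0.14,-0.03,0.16],
  ],
  delta_rot=[
    [0,-0.05,0],
    [0,-0.1,0],
    [0,-0.15,0],
    [0,-0.2,0],
    [0,-0.25,0],
  ],
)

```text
clock: 8.07
position: [0.5298, -0.3068, 0.104]
tool_rot: [3.14, -0.257, 1.279]
force: [0.7, -0.5, -4.0]
grip_width: 0.055
finger_force: 53.7
```

Emit:
apply_moves(
  linear=[
    [0.04,-0.01,0.01],
    [0.08,-0.01,0.03],
    [0.12,-0.02,0.04],
    [0.15,-0.02,0.06],
    [0.19,-0.03,0.07],
  ],
  delta_rot=[
    [0,-0.05,0],
    [0,-0.1,0],
    [0,-0.15,0],
    [0,-0.2,0],
    [0,-0.25,0],
  ],
)

```text
clock: 8.48
position: [0.5331, -0.286, 0.1024]
tool_rot: [3.14, 0.266, 1.279]
force: [0.3, 0.1, -4.5]
grip_width: 0.0549
finger_force: 53.7
```

Emit:
apply_moves(
  linear=[
    [0.04,-0.01,-0.01],
    [0.08,-0.01,-0.02],
    [0.12,-0.02,-0.02],
    [0.17,-0.03,-0.03],
    [0.21,-0.04,-0.04],
  ],
  delta_rot=[
    [0,-0.05,0],
    [0,-0.1,0],
    [0,-0.15,0],
    [0,-0.2,0],
    [0.001,-0.25,0],
  ],
)

```text
clock: 8.9
position: [0.5357, -0.2634, 0.1002]
tool_rot: [-3.141, 0.79, 1.28]
force: [0.6, -0.6, -3.6]
grip_width: 0.0551
finger_force: 53.8
```

```bash
python3 - <<'E'
from plan import *
y=73.5
plan([((.535,-.2656,.046),ori(y,-45))])
s=shot('scene');C=cloud(*s[1:]);hsv=cv2.cvtColor(s[0],cv2.COLOR_RGB2HSV)
g=(hsv[...,0]>45)&(hsv[...,0]<85)&(hsv[...,1]>100)&(C[...,2]>.02);P=C[g];print(len(P),np.percentile(P,[2,50,98],axis=0).round(3))
cv2.imwrite('pics/s2.png',cv2.resize(s[0][90:290,60:340],(800,571),interpolation=cv2.INTER_CUBIC)[...,::-1])
E
```

```text
t 8.9 pos [ 0.5357 -0.2634  0.1002] rpy [-180.    45.3   73.4] F [ 0.6 -0.6 -3.6] w 0.0551
[0.37, 0.0, 0.4] [-0.001, 0.002, -0.001]  -> [ 0.535 -0.266  0.046]
--
120 [[ 0.539 -0.281  0.063]
 [ 0.557 -0.252  0.067]
 [ 0.571 -0.224  0.12 ]]
```

View pics/s2.png

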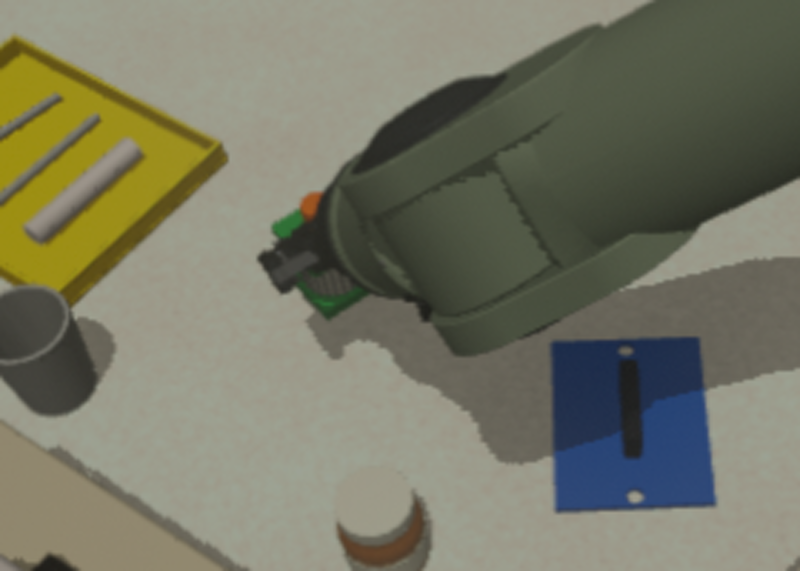

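In the enlarged crop the cartridge hangs upright, knob at (313,205) and bottom cap at (330,305). Lower it until it touches.

Emit:
apply_moves(
  linear=[
    [0.08,0,0.09],
    [0.16,0,0.17],
    [0.24,0,0.25],
    [0.32,0,0.34],
    [0.37,0,0.4],
  ],
  delta_rot=[
    [0,0,0],
    [0,0,0],
    [0,0,0],
    [0,0.002,0],
    [0,0.002,0],
  ],
)

```text
clock: 9.37
position: [0.5335, -0.2677, 0.0444]
tool_rot: [-3.138, 0.78, 1.278]
force: [0.5, 31.5, 67.2]
grip_width: 0.0548
finger_force: 63.0
```

Emit:
apply_moves(
  linear=[
    [0.007,0,0.007],
    [0.014,0,0.014],
    [0.02,0,0.02],
    [0.02,0,0.02],
    [0.02,0,0.02],
  ],
  delta_rot=[
    [0,0,0],
    [0,0,0],
    [0,0,0],
    [0,0,0],
    [0,0,0],
  ],
)

```text
clock: 9.78
position: [0.5336, -0.2679, 0.0438]
tool_rot: [-3.139, 0.781, 1.277]
force: [-3.8, 9.9, 18.1]
grip_width: 0.0551
finger_force: 58.8
```

Contact reached. Open, then withdraw along the tool axis.

Emit:
apply_moves(
  linear=[
    [0.0,0,0.0],
    [0.0,0,0.0],
    [0.0,0,0.0],
    [0.0,0,0.0],
    [0.0,0,0.0],
  ],
  delta_rot=[
    [0,0,0],
    [0,0,0],
    [0,0,0],
    [0,0,0],
    [0,0,0],
  ],
  gripper=1,
)

```text
clock: 10.2
position: [0.534, -0.2672, 0.0425]
tool_rot: [-3.138, 0.781, 1.28]
force: [0.0, 0.2, -0.7]
grip_width: 0.0854
finger_force: 0.0
```

Emit:
apply_moves(
  linear=[
    [0.0,0,0.0],
    [0.0,0,0.0],
    [0.0,0,0.0],
    [0.0,0,0.0],
    [0.0,0,0.0],
  ],
  delta_rot=[
    [0,0,0],
    [0,0,0],
    [0,0,0],
    [0,0,0],
    [0,0,0],
  ],
)

```text
clock: 10.62
position: [0.5341, -0.267, 0.0425]
tool_rot: [-3.138, 0.782, 1.28]
force: [0.7, -0.2, 0.1]
grip_width: 0.0858
finger_force: 0.0
```

Emit:
apply_moves(
  linear=[
    [0.0,0,-0.15],
    [0.0,0,-0.35],
    [0.0,0,-0.55],
    [0.0,0,-0.75],
    [0.0,0,-0.95],
  ],
  delta_rot=[
    [0,0,0],
    [0,0,0],
    [0,0,0],
    [0,0,0],
    [0,0,0],
  ],
)

```text
clock: 11.03
position: [0.5536, -0.2023, 0.1106]
tool_rot: [-3.138, 0.782, 1.28]
force: [-0.6, 0.4, -0.7]
grip_width: 0.0855
finger_force: 0.0
```

```bash
python3 - <<'E'
from plan import *
y=73.5
plan([((.52,-.22,.24),ori(y,-5)),((.53,-.28,.24),ori(y,0))])
s=shot('scene');C=cloud(*s[1:]);hsv=cv2.cvtColor(s[0],cv2.COLOR_RGB2HSV)
g=(hsv[...,0]>45)&(hsv[...,0]<85)&(hsv[...,1]>100)&(C[...,2]>.05);P=C[g];print(len(P),np.percentile(P,[2,50,98],axis=0).round(4))
k=(hsv[...,0]<18)&(hsv[...,1]>170)&(C[...,2]>.06)&(C[...,1]<-.1);P=C[k];print(len(P),P.mean(0).round(4),np.percentile(P,[2,98],axis=0).round(4))
E
```

```text
t 11.03 pos [ 0.5536 -0.2023  0.1106] rpy [-179.8   44.8   73.3] F [-0.6  0.4 -0.7] w 0.0855
[-0.55, -0.14, -0.37] [-0.001, 0.166, -0.001]  -> [ 0.537 -0.211  0.176]
[-0.39, -0.13, -0.53] [-0.001, 0.166, -0.001]  -> [ 0.521 -0.22   0.24 ]
--
[-0.55, 0.26, 0.05] [-0.0, 0.041, 0.0]  -> [ 0.53 -0.28  0.24]
--
196 [[ 0.5102 -0.2831  0.0609]
 [ 0.5501 -0.2589  0.0634]
 [ 0.6091 -0.0302  0.3771]]
66 [ 0.5395 -0.252   0.0908] [[ 0.529  -0.2617  0.0873]
 [ 0.5493 -0.243   0.0937]]
```

It stands: knob top at z 0.091, cap top at 0.063, position about (0.539, -0.252). Go above it, tool down, for a close measurement.

Emit:
apply_moves(
  linear=[
    [-0.11,-0.03,-0.08],
    [-0.22,-0.06,-0.15],
    [-0.33,-0.09,-0.22],
    [-0.44,-0.11,-0.3],
    [-0.55,-0.14,-0.37],
  ],
  delta_rot=[
    [0,0.033,0],
    [0,0.066,0],
    [0,0.1,0],
    [0,0.133,0],
    [-0.001,0.166,-0.001],
  ],
)

```text
clock: 11.5
position: [0.5366, -0.2116, 0.1758]
tool_rot: [-3.141, 0.431, 1.281]
force: [0.1, 0.2, -0.2]
grip_width: 0.085
finger_force: 0.0
```

Emit:
apply_moves(
  linear=[
    [-0.08,-0.03,-0.1],
    [-0.16,-0.06,-0.2],
    [-0.24,-0.09,-0.3],
    [-0.32,-0.11,-0.42],
    [-0.39,-0.13,-0.53],
  ],
  delta_rot=[
    [0,0.033,0],
    [0,0.066,0],
    [0,0.1,0],
    [0,0.133,0],
    [-0.001,0.166,-0.001],
  ],
)

```text
clock: 11.92
position: [0.5202, -0.2207, 0.2407]
tool_rot: [3.141, 0.083, 1.283]
force: [0.0, 0.3, 0.1]
grip_width: 0.0854
finger_force: 0.0
```

Emit:
apply_moves(
  linear=[
    [-0.15,0.07,0],
    [-0.3,0.14,0],
    [-0.45,0.2,0.05],
    [-0.55,0.26,0.05],
    [-0.55,0.26,0.05],
  ],
  delta_rot=[
    [0,0.01,0],
    [0,0.02,0],
    [0,0.03,0],
    [0,0.041,0],
    [0,0.041,0],
  ],
)

```text
clock: 12.33
position: [0.5288, -0.284, 0.2394]
tool_rot: [3.141, 0.001, 1.279]
force: [0.6, 0.4, 0.5]
grip_width: 0.0856
finger_force: 0.0
```

```bash
cat > kn.py <<'E'
from plan import *
def knob(name='wrist',zmin=.07):
    s=shot(name);C=cloud(*s[1:]);hsv=cv2.cvtColor(s[0],cv2.COLOR_RGB2HSV)
    m=((hsv[...,0]<18)&(hsv[...,1]>150)&(C[...,2]>zmin)&(C[...,2]<.3)).astype(np.uint8)
    n,l,stt,cc=cv2.connectedComponentsWithStats(m);i=1+np.argmax(stt[1:,4]);P=C[l==i]
    top=P[P[:,2]>np.percentile(P[:,2],60)-.004]
    zt=np.median(top[:,2]);print(name,'px',cc[i].round(1),stt[i,4],'ztop',zt.round(4),'top rect',np.round(cv2.minEnclosingCircle((top[:,:2]*1000).astype(np.float32))[0],1),np.round(cv2.minEnclosingCircle((top[:,:2]*1000).astype(np.float32))[1],1),'mean',top.mean(0).round(4))
    return s,C
E
python3 - <<'E'
from kn import *
s,C=knob();cv2.imwrite('pics/w3.png',s[0][...,::-1]);knob('top')
print(np.linalg.inv(s[4])@[.5395,-.252,.09,1], optics.camera_info('wrist')['T_tool_cam'])
plan([])
E
```

```text
wrist px [279.6 150. ] 710 ztop 0.0908 top rect [ 538.7 -253.2] 11.8 mean [ 0.5387 -0.2529  0.0908]
top px [19.4 54.1] 159 ztop 0.1892 top rect [831.3 546.4] 16.5 mean [0.8302 0.5462 0.189 ]
[ 3.41227652e-04 -4.66143015e-02  2.93052276e-01  1.00000000e+00] [[-2.37293126e-05 -9.49459190e-01 -3.13890500e-01  8.15443989e-02]
 [ 9.99999992e-01 -6.03791391e-05  1.07038015e-04  6.21235753e-04]
 [-1.20580665e-04 -3.13890495e-01  9.49459184e-01 -1.43537646e-01]
 [ 0.00000000e+00  0.00000000e+00  0.00000000e+00  1.00000000e+00]]
t 12.43 pos [ 0.5292 -0.2812  0.239 ] rpy [-1.80e+02  1.00e-01  7.34e+01] F [0.3 0.7 0.5] w 0.0854
```

Knob found at (0.5387, -0.2529), z 0.0908, radius 11.8 mm, which matches its sizes. Descend on it.

```bash
python3 - <<'E'
from plan import *
y=73.5
plan([((.5387,-.2529,.15),ori(y)),((.5387,-.2529,.068),ori(y))])
E
```

```text
t 12.43 pos [ 0.5292 -0.2812  0.239 ] rpy [-1.80e+02  1.00e-01  7.34e+01] F [0.3 0.7 0.5] w 0.0854
[0.3, 0.01, 0.89] [-0.0, 0.0, -0.001]  -> [ 0.539 -0.253  0.15 ]
--
[0.0, 0.0, 0.82] [-0.0, 0.0, 0.0]  -> [ 0.539 -0.253  0.068]
--
```

Emit:
apply_moves(
  linear=[
    [0.1,0,0.18],
    [0.2,0,0.36],
    [0.3,0.01,0.54],
    [0.3,0.01,0.72],
    [0.3,0.01,0.89],
  ],
  delta_rot=[
    [0,0,0],
    [0,0,0],
    [0,0,0],
    [0,0,0],
    [0,0,0],
  ],
)

```text
clock: 12.85
position: [0.5395, -0.2501, 0.1491]
tool_rot: [-3.141, 0.001, 1.286]
force: [0.0, -0.7, -0.7]
grip_width: 0.0852
finger_force: 0.0
```

Emit:
apply_moves(
  linear=[
    [0,0,0.2],
    [0,0,0.4],
    [0,0,0.6],
    [0,0,0.75],
    [0,0,0.81],
  ],
  delta_rot=[
    [0,0,0],
    [0,0,0],
    [0,0,0],
    [0,0,0],
    [0,0,0],
  ],
)

```text
clock: 13.27
position: [0.5384, -0.2506, 0.0672]
tool_rot: [-3.139, 0.001, 1.285]
force: [-0.5, -0.4, 0.0]
grip_width: 0.086
finger_force: 0.0
```

Emit:
apply_moves(
  linear=[
    [0,0,0],
    [0,0,0],
    [0,0,0],
    [0,0,0],
    [0,0,0],
  ],
  delta_rot=[
    [0,0,0],
    [0,0,0],
    [0,0,0],
    [0,0,0],
    [0,0,0],
  ],
  gripper=-1,
  force=60,
)

```text
clock: 13.68
position: [0.5395, -0.2522, 0.07]
tool_rot: [3.141, 0.001, 1.283]
force: [-0.8, -0.3, 1.6]
grip_width: 0.0254
finger_force: 1.3
```

Emit:
apply_moves(
  linear=[
    [0,0,0],
    [0,0,0],
    [0,0,0],
    [0,0,0],
    [0,0,0],
  ],
  delta_rot=[
    [0,0,0],
    [0,0,0],
    [0,0,0],
    [0,0,0],
    [0,0,0],
  ],
)

```text
clock: 14.1
position: [0.5394, -0.2523, 0.0701]
tool_rot: [3.141, 0.0, 1.283]
force: [-2.3, 2.7, 9.2]
grip_width: 0.0219
finger_force: 58.3
```

```bash
python3 - <<'E'
from plan import *
p=monitor.observe()['position']
plan([(p+[0,0,.16],ori(73.5)),((.52,.10,p[2]+.18),ori(90))])
E
```

```text
t 14.1 pos [ 0.5394 -0.2523  0.0701] rpy [180.    0.   73.5] F [-2.3  2.7  9.2] w 0.0219
[-0.0, 0.0, -0.8] [0.0, 0.0, 0.0]  -> [ 0.539 -0.252  0.15 ]
[-0.0, 0.0, -0.8] [0.0, 0.0, 0.0]  -> [ 0.539 -0.252  0.23 ]
--
[0.83, -0.3, -0.05] [0.0, 0.0, -0.034]  -> [ 0.534 -0.164  0.235]
[0.85, -0.23, -0.05] [0.0, 0.0, -0.035]  -> [ 0.53  -0.076  0.24 ]
[0.86, -0.18, -0.05] [0.0, 0.0, -0.034]  -> [0.524 0.012 0.245]
[0.88, -0.11, -0.05] [0.0, 0.0, -0.034]  -> [0.52 0.1  0.25]
--
```

Emit:
apply_moves(
  linear=[
    [0,0,-0.1],
    [0,0,-0.25],
    [0,0,-0.4],
    [0,0,-0.6],
    [0,0,-0.8],
  ],
  delta_rot=[
    [0,0,0],
    [0,0,0],
    [0,0,0],
    [0,0,0],
    [0,0,0],
  ],
)

```text
clock: 14.52
position: [0.5389, -0.2522, 0.1506]
tool_rot: [-3.141, 0.001, 1.283]
force: [0.7, -1.0, -2.3]
grip_width: 0.022
finger_force: 59.0
```

Emit:
apply_moves(
  linear=[
    [0,0,-0.2],
    [0,0,-0.4],
    [0,0,-0.6],
    [0,0,-0.8],
    [0,0,-0.8],
  ],
  delta_rot=[
    [0,0,0],
    [0,0,0],
    [0,0,0],
    [0,0,0],
    [0,0,0],
  ],
)

```text
clock: 14.93
position: [0.5401, -0.253, 0.2333]
tool_rot: [3.137, 0.001, 1.283]
force: [-0.1, 0.2, -2.7]
grip_width: 0.0223
finger_force: 59.2
```

Emit:
apply_moves(
  linear=[
    [0.15,-0.05,-0.01],
    [0.32,-0.11,-0.02],
    [0.5,-0.17,-0.03],
    [0.67,-0.23,-0.04],
    [0.83,-0.3,-0.05],
  ],
  delta_rot=[
    [0,0,-0.007],
    [0,0,-0.014],
    [0,0,-0.02],
    [0,0,-0.028],
    [0,0,-0.034],
  ],
)

```text
clock: 15.35
position: [0.5337, -0.163, 0.2341]
tool_rot: [-3.141, 0.0, 1.355]
force: [-0.3, 0.2, -3.2]
grip_width: 0.0217
finger_force: 59.2
```

Emit:
apply_moves(
  linear=[
    [0.17,-0.05,-0.01],
    [0.34,-0.1,-0.02],
    [0.51,-0.14,-0.03],
    [0.68,-0.18,-0.04],
    [0.85,-0.23,-0.05],
  ],
  delta_rot=[
    [0,0,-0.007],
    [0,0,-0.014],
    [0,0,-0.02],
    [0,0,-0.028],
    [0,0,-0.035],
  ],
)

```text
clock: 15.77
position: [0.5294, -0.0752, 0.2391]
tool_rot: [-3.141, 0.0, 1.428]
force: [0.7, -0.3, -2.9]
grip_width: 0.0214
finger_force: 59.2
```

Emit:
apply_moves(
  linear=[
    [0.17,-0.04,-0.01],
    [0.34,-0.08,-0.02],
    [0.51,-0.11,-0.03],
    [0.68,-0.14,-0.04],
    [0.86,-0.18,-0.05],
  ],
  delta_rot=[
    [0,0,-0.007],
    [0,0,-0.014],
    [0,0,-0.02],
    [0,0,-0.028],
    [0,0,-0.034],
  ],
)

```text
clock: 16.18
position: [0.5239, 0.0123, 0.2441]
tool_rot: [-3.141, 0.001, 1.499]
force: [-0.5, 0.0, -2.2]
grip_width: 0.0221
finger_force: 59.2
```

Emit:
apply_moves(
  linear=[
    [0.17,-0.02,-0.01],
    [0.34,-0.04,-0.02],
    [0.51,-0.06,-0.03],
    [0.68,-0.08,-0.04],
    [0.88,-0.11,-0.05],
  ],
  delta_rot=[
    [0,0,-0.007],
    [0,0,-0.014],
    [0,0,-0.02],
    [0,0,-0.028],
    [0,0,-0.034],
  ],
)

```text
clock: 16.6
position: [0.5192, 0.1004, 0.2491]
tool_rot: [-3.141, 0.001, 1.57]
force: [0.7, -0.9, -2.5]
grip_width: 0.0218
finger_force: 59.2
```

```bash
python3 - <<'E'
from plan import *
plan([])
s=shot('wrist');C=cloud(*s[1:]);p=s[0];cv2.imwrite('pics/w4.png',p[...,::-1]);np.savez('pics/w4.npz',p=p,d=s[1],K=s[2],D=s[3],T=s[4])
m=(C[...,2]>.100)&(C[...,2]<.114)&(C[...,1]>.1);P=C[m];print(len(P),cv2.minAreaRect((P[:,:2]*1000).astype(np.float32)),np.median(P[:,2]))
E
```

```text
t 16.6 pos [0.5192 0.1004 0.2491] rpy [-180.    0.   90.] F [ 0.7 -0.9 -2.5] w 0.0218
7631 ((549.2261962890625, 215.49459838867188), (75.84654998779297, 150.94801330566406), 78.93213653564453) 0.10885164823058241
```

View pics/w4.png

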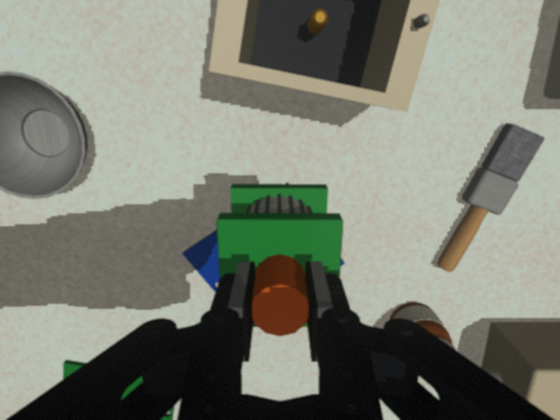

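The wrist view shows the cartridge held by its knob (280,295), caps square to the view. The bay is ahead, with the spindle tip at (320,16) and a pin at (421,20). Compute the cartridge axis in the grip and the spindle position.

```bash
python3 - <<'E'
from plan import *
z=np.load('pics/w4.npz');a=(z['K'],z['D'],z['T']);C=cloud(z['d'],*a);hsv=cv2.cvtColor(z['p'],cv2.COLOR_RGB2HSV)
print('spindle tip',onplane([(320,16)],.052,*a).round(4),'pin',onplane([(421,18)],.122,*a).round(4))
print('depth there',C[12:20:3,318:323:2].reshape(-1,3).round(4).tolist(), C[18,419:424].round(4).tolist())
sub=np.zeros(hsv.shape[:2],bool);sub[180:335,210:350]=1
g=(hsv[...,0]>45)&(hsv[...,0]<85)&(hsv[...,1]>100)&sub
P=C[g];h,e=np.histogram(P[:,2],bins=np.arange(.15,.26,.005));print(dict(zip(e.round(3),h)))
k=sub&(hsv[...,0]<18)&(hsv[...,1]>150);Q=C[k];print('knob z',np.percentile(Q[:,2],[5,50,95]))
t=Q[Q[:,2]>np.percentile(Q[:,2],95)-.006];print('knob top rect',cv2.minEnclosingCircle((t[:,:2]*1000).astype(np.float32)))
for lo,hi in((.236,.246),(.172,.195)):
  q=P[(P[:,2]>lo)&(P[:,2]<hi)];print(lo,len(q),np.percentile(q,[1,50,99],axis=0).round(4))
zt=np.load('pics/top0.npz');b=(zt['K'],zt['D'],zt['T'])
print('top view spindle',onplane([(178,190)],.052,*b).round(4),'pins',onplane([(177.5,156),(166,216.5)],.120,*b).round(4))
E
```

```text
spindle tip [[0.5537 0.2377 0.052 ]] pin [[0.6141 0.225  0.122 ]]
depth there [[0.5519, 0.2407, 0.0523], [0.5535, 0.2407, 0.0523], [0.5552, 0.2407, 0.0522], [0.5519, 0.2384, 0.0524], [0.5535, 0.2383, 0.0531], [0.5552, 0.2382, 0.0533], [0.5519, 0.2359, 0.054], [0.5538, 0.2363, 0.0513], [0.5555, 0.2363, 0.0513]] [[0.614, 0.2257, 0.1182], [0.6139, 0.2253, 0.1204], [0.6143, 0.2251, 0.1214], [0.615, 0.2252, 0.1213], [0.6149, 0.2248, 0.1234]]
{np.float64(0.15): np.int64(0), np.float64(0.155): np.int64(0), np.float64(0.16): np.int64(0), np.float64(0.165): np.int64(0), np.float64(0.17): np.int64(0), np.float64(0.175): np.int64(0), np.float64(0.18): np.int64(30), np.float64(0.185): np.int64(822), np.float64(0.19): np.int64(897), np.float64(0.195): np.int64(6), np.float64(0.2): np.int64(3), np.float64(0.205): np.int64(0), np.float64(0.21): np.int64(0), np.float64(0.215): np.int64(0), np.float64(0.22): np.int64(0), np.float64(0.225): np.int64(0), np.float64(0.23): np.int64(91), np.float64(0.235): np.int64(437), np.float64(0.24): np.int64(5676), np.float64(0.245): np.int64(0), np.float64(0.25): np.int64(22), np.float64(0.255): np.int64(40)}
knob z [nan nan nan]
knob top rect ((0.0, 0.0), 0.0)
0.236 6030 [[0.4928 0.1009 0.2368]
 [0.5198 0.1174 0.242 ]
 [0.5469 0.1271 0.2436]]
0.172 1749 [[0.4922 0.1123 0.1844]
 [0.5185 0.1229 0.19  ]
 [0.5465 0.127  0.1921]]
top view spindle [[0.5526 0.2305 0.052 ]] pins [[0.615  0.2185 0.12  ]
 [0.4869 0.2422 0.12  ]]
```

```bash
python3 - <<'E'
from plan import *
plan([((.5525,.238,.24),ori(79)),((.5525,.238,.126),ori(79)),((.5525,.238,.083),ori(79))],dec=3)
E
```

```text
t 16.65 pos [0.519  0.105  0.2489] rpy [-1.799e+02 -1.000e-01  9.020e+01] F [ 0.7  6.9 -1.8] w 0.0219
[0.664, 0.17, 0.045] [-0.0003, -0.0002, 0.0469]  -> [0.536 0.171 0.244]
[0.678, 0.105, 0.045] [-0.0004, -0.0002, 0.0468]  -> [0.553 0.238 0.24 ]
--
[-0.0, -0.0, 0.57] [0.0, -0.0, 0.0]  -> [0.553 0.238 0.183]
[-0.0, -0.0, 0.57] [0.0, -0.0, 0.0]  -> [0.553 0.238 0.126]
--
[-0.0, -0.0, 0.43] [0.0, -0.0, 0.0]  -> [0.553 0.238 0.083]
--
```

Emit:
apply_moves(
  linear=[
    [0.13,0.03,0.01],
    [0.27,0.07,0.02],
    [0.4,0.1,0.03],
    [0.53,0.14,0.04],
    [0.66,0.17,0.045],
  ],
  delta_rot=[
    [0,0,0.01],
    [0,0,0.02],
    [0,0,0.03],
    [0,0,0.04],
    [0,0,0.047],
  ],
)

```text
clock: 17.07
position: [0.5365, 0.1666, 0.2443]
tool_rot: [-3.141, 0.001, 1.47]
force: [-0.3, 0.2, -2.8]
grip_width: 0.022
finger_force: 59.2
```

Emit:
apply_moves(
  linear=[
    [0.17,0.03,0.01],
    [0.34,0.06,0.02],
    [0.5,0.08,0.03],
    [0.68,0.105,0.045],
    [0.68,0.105,0.045],
  ],
  delta_rot=[
    [0,0,0.01],
    [0,0,0.02],
    [0,0,0.035],
    [0,0,0.047],
    [0,0,0.047],
  ],
)

```text
clock: 17.48
position: [0.5535, 0.2363, 0.2391]
tool_rot: [-3.14, 0.0, 1.375]
force: [-0.2, 0.2, -2.8]
grip_width: 0.0218
finger_force: 59.2
```

Emit:
apply_moves(
  linear=[
    [0,0,0],
    [0,0,0],
    [0,0,0],
    [0,0,0],
    [0,0,0],
  ],
  delta_rot=[
    [0,0,0],
    [0,0,0],
    [0,0,0],
    [0,0,0],
    [0,0,0],
  ],
)

```text
clock: 17.9
position: [0.5538, 0.2323, 0.2402]
tool_rot: [-3.141, 0.0, 1.373]
force: [0.2, -0.4, -2.9]
grip_width: 0.022
finger_force: 59.2
```

```bash
python3 - <<'E'
from plan import *
s=shot('wrist');C=cloud(*s[1:]);st=monitor.observe();tp=st['position'];hsv=cv2.cvtColor(s[0],cv2.COLOR_RGB2HSV)
plan([((.5525,.238,.24),ori(79)),((.5525,.238,.126),ori(79)),((.5525,.238,.083),ori(79))],dec=3)
r=R.from_euler('xyz',st['tool_rot']);L=r.inv().apply(C.reshape(-1,3)-tp).reshape(C.shape)
g=(hsv[...,0]>45)&(hsv[...,0]<85)&(hsv[...,1]>100)&(np.abs(L[...,:2])<.06).all(-1)
for lo,hi in((.002,.012),(.055,.068)):
  q=L[g&(L[...,2]>lo)&(L[...,2]<hi)];print('cap in tool',len(q),np.percentile(q,[.5,50,99.5],axis=0).round(4).tolist())
m=(C[...,2]>.100)&(C[...,2]<.114)&(C[...,1]>.13)&(C[...,0]>.4);P=C[m];u=R.from_euler('z',-11,degrees=True).inv().apply(P-[.553,.237,0])
print(len(P),np.percentile(u,[.3,99.7],axis=0).round(4).tolist())
cv2.imwrite('pics/w5.png',s[0][...,::-1])
E
```

```text
t 17.95 pos [0.5538 0.2324 0.2401] rpy [-180.     0.    78.7] F [-0.4 -0.1 -3. ] w 0.0221
[0.052, -0.024, 0.001] [-0.0002, 0.0001, -0.0029]  -> [0.552 0.238 0.24 ]
--
[0.0, 0.0, 0.57] [-0.0, 0.0, 0.0]  -> [0.552 0.238 0.183]
[0.0, 0.0, 0.57] [-0.0, 0.0, 0.0]  -> [0.552 0.238 0.126]
--
[0.0, 0.0, 0.43] [-0.0, 0.0, 0.0]  -> [0.552 0.238 0.083]
--
cap in tool 5983 [[0.0001, -0.0269, 0.0054], [0.0167, 0.0, 0.007], [0.0266, 0.0281, 0.0117]]
cap in tool 1944 [[0.0117, -0.0278, 0.0562], [0.0227, -0.0003, 0.0591], [0.0267, 0.0278, 0.0678]]
10402 [[-0.0747, -0.0593, 0.1006], [0.0751, 0.0603, 0.1114]]
```

View pics/w5.png

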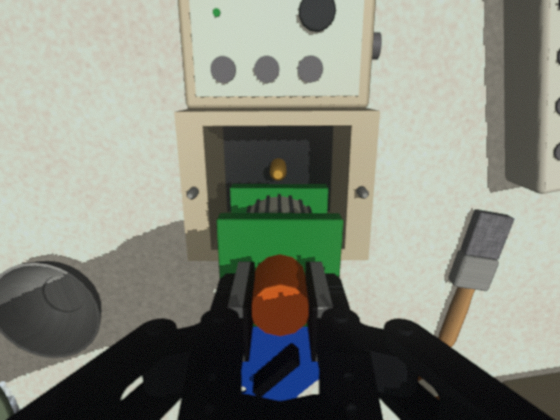

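The spindle tip shows at (278,170) and the pins at (193,193) and (361,193), so the bay centre is (0.5533, 0.2375). The cartridge sits -1.2 mm along tool x in the grip. Shift by [0.062, -0.018] and lower to just above the spindle.

Emit:
apply_moves(
  linear=[
    [0.03,-0.01,0],
    [0.062,-0.018,0.1],
    [0.062,-0.018,0.25],
    [0.062,-0.018,0.4],
    [0.062,-0.018,0.57],
  ],
  delta_rot=[
    [0,0,0],
    [0,0,0],
    [0,0,0],
    [0,0,0],
    [0,0,0],
  ],
)

```text
clock: 18.37
position: [0.5531, 0.2397, 0.1819]
tool_rot: [-3.141, 0.0, 1.374]
force: [0.2, 0.2, -2.1]
grip_width: 0.0216
finger_force: 59.3
```

Emit:
apply_moves(
  linear=[
    [0,0,0.15],
    [0,0,0.3],
    [0,0,0.45],
    [0,0,0.56],
    [0,0,0.56],
  ],
  delta_rot=[
    [0,0,0],
    [0,0,0],
    [0,0,0],
    [0,0,0],
    [0,0,0],
  ],
)

```text
clock: 18.78
position: [0.552, 0.2391, 0.1245]
tool_rot: [-3.139, 0.003, 1.374]
force: [-0.3, 0.2, -2.4]
grip_width: 0.0218
finger_force: 59.3
```

Emit:
apply_moves(
  linear=[
    [0,0,0.03],
    [0,0,0.06],
    [0,0,0.09],
    [0,0,0.12],
    [0,0,0.15],
  ],
  delta_rot=[
    [0,0,0],
    [0,0,0],
    [0,0,0],
    [0,0,0],
    [0,0,0],
  ],
)

```text
clock: 19.2
position: [0.5533, 0.2393, 0.1121]
tool_rot: [-3.142, 0.0, 1.373]
force: [0.3, 0.2, -2.0]
grip_width: 0.0217
finger_force: 59.3
```

The bore is 9 mm over the spindle with no force. Continue down.

Emit:
apply_moves(
  linear=[
    [0,0,0.05],
    [0,0,0.1],
    [0,0,0.15],
    [0,0,0.2],
    [0,0,0.25],
  ],
  delta_rot=[
    [0,0,0],
    [0,0,0],
    [0,0,0],
    [0,0,0],
    [0,0,0],
  ],
)

```text
clock: 19.62
position: [0.5531, 0.2391, 0.0864]
tool_rot: [-3.141, 0.001, 1.373]
force: [-0.3, 0.5, -3.2]
grip_width: 0.0219
finger_force: 59.3
```

Emit:
apply_moves(
  linear=[
    [0,0,0.01],
    [0,0,0.02],
    [0,0,0.03],
    [0,0,0.04],
    [0,0,0.04],
  ],
  delta_rot=[
    [0,0,0],
    [0,0,0],
    [0,0,0],
    [0,0,0],
    [0,0,0],
  ],
)

```text
clock: 20.03
position: [0.5532, 0.2392, 0.083]
tool_rot: [-3.141, 0.0, 1.373]
force: [-0.6, -0.3, -2.3]
grip_width: 0.0218
finger_force: 59.3
```

Emit:
apply_moves(
  linear=[
    [0,0,0.005],
    [0,0,0.01],
    [0,0,0.015],
    [0,0,0.015],
    [0,0,0.015],
  ],
  delta_rot=[
    [0,0,0],
    [0,0,0],
    [0,0,0],
    [0,0,0],
    [0,0,0],
  ],
)

```text
clock: 20.45
position: [0.5533, 0.2392, 0.0821]
tool_rot: [-3.141, -0.0, 1.373]
force: [-4.4, -0.1, 9.0]
grip_width: 0.0217
finger_force: 60.7
```

Emit:
apply_moves(
  linear=[
    [0,0,0],
    [0,0,0],
    [0,0,0],
    [0,0,0],
    [0,0,0],
  ],
  delta_rot=[
    [0,0,0],
    [0,0,0],
    [0,0,0],
    [0,0,0],
    [0,0,0],
  ],
  gripper=0.05,
)

```text
clock: 20.87
position: [0.5532, 0.2391, 0.0815]
tool_rot: [-3.141, 0.001, 1.373]
force: [-0.4, -0.4, -0.8]
grip_width: 0.045
finger_force: 0.0
```

Emit:
apply_moves(
  linear=[
    [0,0,0],
    [0,0,0],
    [0,0,0],
    [0,0,0],
    [0,0,0],
  ],
  delta_rot=[
    [0,0,0],
    [0,0,0],
    [0,0,0],
    [0,0,0],
    [0,0,0],
  ],
)

```text
clock: 21.28
position: [0.5532, 0.2391, 0.0815]
tool_rot: [-3.141, 0.001, 1.373]
force: [0.5, 0.3, -0.3]
grip_width: 0.0454
finger_force: 0.0
```

Emit:
apply_moves(
  linear=[
    [0,0,-0.1],
    [0,0,-0.25],
    [0,0,-0.45],
    [0,0,-0.7],
    [0,0,-0.95],
  ],
  delta_rot=[
    [0,0,0],
    [0,0,0],
    [0,0,0],
    [0,0,0],
    [0,0,0],
  ],
)

```text
clock: 21.7
position: [0.5531, 0.2389, 0.1781]
tool_rot: [-3.141, 0.001, 1.373]
force: [-0.4, -0.6, 0.4]
grip_width: 0.0446
finger_force: 0.0
```

Emit:
apply_moves(
  linear=[
    [-0.2,0,-0.15],
    [-0.4,0,-0.3],
    [-0.6,0,-0.45],
    [-0.6,0,-0.6],
    [-0.6,0,-0.6],
  ],
  delta_rot=[
    [0,0,0],
    [0,0,0],
    [0,0,0],
    [0,0,0],
    [0,0,0],
  ],
)

```text
clock: 22.12
position: [0.5425, 0.1793, 0.24]
tool_rot: [3.139, -0.002, 1.371]
force: [1.2, 1.0, -0.1]
grip_width: 0.0451
finger_force: 0.0
```

```bash
python3 - <<'E'
from kn import *
s,C=knob();hsv=cv2.cvtColor(s[0],cv2.COLOR_RGB2HSV)
g=(hsv[...,0]>45)&(hsv[...,0]<85)&(hsv[...,1]>100)&(np.abs(C[...,0]-.553)<.05)&(np.abs(C[...,1]-.2375)<.05);print('cap z',np.median(C[g][:,2]))
m=(C[...,2]>.100)&(C[...,2]<.114)&(C[...,1]>.13)&(C[...,0]>.4)&(C[...,0]<.7);P=C[m];u=R.from_euler('z',-11,degrees=True).inv().apply(P-[.553,.237,0])
print(len(P),np.median(P[:,2]),np.percentile(u,[.3,99.7],axis=0).round(4).tolist(),cv2.minAreaRect((P[:,:2]*1000).astype(np.float32)))
plan([((.56,.12,.25),ori(65)),((.47,-.04,.22),ori(34.7))])
E
```

```text
wrist px [276.1 117.8] 775 ztop 0.1028 top rect [552.7 237.9] 11.7 mean [0.5527 0.2381 0.1028]
cap z 0.07488362739349344
15375 0.10879936760240844 [[-0.0747, -0.0595, 0.1003], [0.075, 0.0603, 0.111]] ((553.1870727539062, 237.04861450195312), (120.93972778320312, 150.75498962402344), 78.95824432373047)
t 22.17 pos [0.5421 0.1802 0.2385] rpy [ 1.799e+02 -1.000e-01  7.860e+01] F [ 0.  -0.1 -0.5] w 0.0449
[-0.55, 0.29, -0.12] [0.001, -0.001, 0.114]  -> [0.56  0.121 0.25 ]
--
[-0.92, -0.07, 0.15] [-0.0, 0.0, 0.126]  -> [0.514 0.04  0.235]
[-0.9, 0.18, 0.16] [-0.0, 0.0, 0.126]  -> [ 0.47 -0.04  0.22]
--
```

The cartridge is home: knob top at 0.1028 against 0.102 expected, within 1 mm of the bay centre, let go. Now over to the cover.

Emit:
apply_moves(
  linear=[
    [-0.18,0.1,-0.04],
    [-0.36,0.2,-0.08],
    [-0.55,0.29,-0.12],
    [-0.55,0.29,-0.12],
    [-0.55,0.29,-0.12],
  ],
  delta_rot=[
    [0,0,0.03],
    [0,0,0.06],
    [0,0,0.09],
    [0.001,-0.001,0.114],
    [0.001,-0.001,0.114],
  ],
  gripper=0.2,
)

```text
clock: 22.58
position: [0.5593, 0.1197, 0.2484]
tool_rot: [-3.139, 0.004, 1.13]
force: [0.4, 0.9, -0.2]
grip_width: 0.0511
finger_force: 0.0
```

Emit:
apply_moves(
  linear=[
    [-0.25,-0.02,0.04],
    [-0.5,-0.04,0.08],
    [-0.75,-0.06,0.12],
    [-0.92,-0.07,0.15],
    [-0.92,-0.07,0.15],
  ],
  delta_rot=[
    [0,0,0.03],
    [0,0,0.06],
    [0,0,0.09],
    [0,0,0.126],
    [0,0,0.126],
  ],
)

```text
clock: 23.0
position: [0.512, 0.0382, 0.2333]
tool_rot: [-3.139, 0.005, 0.865]
force: [-0.4, -0.2, 0.6]
grip_width: 0.0509
finger_force: 0.0
```

Emit:
apply_moves(
  linear=[
    [-0.14,0.05,0.04],
    [-0.28,0.1,0.08],
    [-0.42,0.15,0.12],
    [-0.5,0.18,0.16],
    [-0.5,0.18,0.16],
  ],
  delta_rot=[
    [0,0,0.03],
    [0,0,0.06],
    [0,0,0.09],
    [0,0,0.126],
    [0,0,0.126],
  ],
)

```text
clock: 23.42
position: [0.4942, -0.0116, 0.2173]
tool_rot: [-3.141, 0.005, 0.599]
force: [-0.4, 0.4, -0.3]
grip_width: 0.0515
finger_force: 0.0
```

```bash
python3 - <<'E'
from plan import *
plan([])
s=shot('wrist');C=cloud(*s[1:]);hsv=cv2.cvtColor(s[0],cv2.COLOR_RGB2HSV);cv2.imwrite('pics/w6.png',s[0][...,::-1])
m=(hsv[...,0]>105)&(hsv[...,0]<130)&(hsv[...,1]>130)&(C[...,2]<.02);P=C[m];print('cover',len(P),cv2.minAreaRect((P[:,:2]*1000).astype(np.float32)),np.median(P[:,2]))
m=(C[...,2]>.026)&(C[...,2]<.045)&(np.hypot(C[...,0]-.5,C[...,1]+.009)<.06);P=C[m];print('rib',len(P),cv2.minAreaRect((P[:,:2]*1000).astype(np.float32)),np.median(P[:,2]))
E
```

```text
t 23.42 pos [ 0.4942 -0.0116  0.2173] rpy [-180.     0.3   34.3] F [-0.4  0.4 -0.3] w 0.0515
cover 15967 ((419.9888916015625, -69.55256652832031), (352.9134826660156, 121.43354797363281), 37.17418670654297) 0.006936266838045713
rib 1199 ((500.8617248535156, -7.691890716552734), (69.90020751953125, 13.789607048034668), 34.68541717529297) 0.03674455197424964
```

View pics/w6.png

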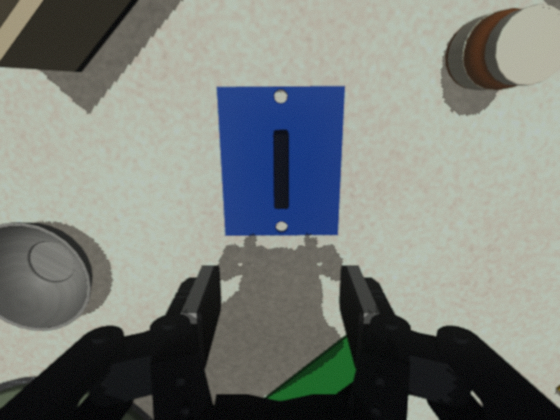

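The cover is straight ahead: rib from (281,130) to (281,208), holes at (281,97) and (281,226). The rib centre is (0.5009, -0.0077), yaw 34.7°, top at 0.037. Now grip the rib.

```bash
python3 - <<'E'
from plan import *
plan([((.5007,-.008,.13),ori(34.7)),((.5007,-.008,.06),ori(34.7)),((.5007,-.008,.013),ori(34.7))],dec=3)
E
```

```text
t 23.47 pos [ 0.4948 -0.0105  0.2176] rpy [-180.     0.3   34.6] F [-1.1  0.4  1.3] w 0.0513
[0.067, 0.013, 0.875] [-0.0002, 0.0023, -0.0006]  -> [ 0.501 -0.008  0.13 ]
--
[-0.0, -0.0, 0.7] [0.0, -0.0, 0.0]  -> [ 0.501 -0.008  0.06 ]
--
[-0.0, -0.0, 0.47] [0.0, -0.0, 0.0]  -> [ 0.501 -0.008  0.013]
--
```

Emit:
apply_moves(
  linear=[
    [0.03,0.01,0.2],
    [0.067,0.013,0.4],
    [0.067,0.013,0.6],
    [0.067,0.013,0.8],
    [0.067,0.013,0.875],
  ],
  delta_rot=[
    [0,0.002,0],
    [0,0.002,0],
    [0,0.002,0],
    [0,0.002,0],
    [0,0.002,0],
  ],
)

```text
clock: 23.88
position: [0.5007, -0.0064, 0.1284]
tool_rot: [-3.14, 0.001, 0.609]
force: [-1.2, 0.4, 0.2]
grip_width: 0.0513
finger_force: 0.0
```

Emit:
apply_moves(
  linear=[
    [0,0,0.2],
    [0,0,0.4],
    [0,0,0.6],
    [0,0,0.7],
    [0,0,0.7],
  ],
  delta_rot=[
    [0,0,0],
    [0,0,0],
    [0,0,0],
    [0,0,0],
    [0,0,0],
  ],
)

```text
clock: 24.3
position: [0.5009, -0.0068, 0.0594]
tool_rot: [-3.14, 0.001, 0.608]
force: [-1.0, 0.1, 0.4]
grip_width: 0.0512
finger_force: 0.0
```

Emit:
apply_moves(
  linear=[
    [0,0,0.12],
    [0,0,0.24],
    [0,0,0.36],
    [0,0,0.46],
    [0,0,0.46],
  ],
  delta_rot=[
    [0,0,0],
    [0,0,0],
    [0,0,0],
    [0,0,0],
    [0,0,0],
  ],
)

```text
clock: 24.72
position: [0.5013, -0.0067, 0.0139]
tool_rot: [-3.141, -0.0, 0.607]
force: [0.4, 0.4, 0.1]
grip_width: 0.0515
finger_force: 0.0
```

Emit:
apply_moves(
  linear=[
    [0,0,0],
    [0,0,0],
    [0,0,0],
    [0,0,0],
    [0,0,0],
  ],
  delta_rot=[
    [0,0,0],
    [0,0,0],
    [0,0,0],
    [0,0,0],
    [0,0,0],
  ],
  gripper=-1,
  force=80,
)

```text
clock: 25.13
position: [0.5018, -0.0068, 0.0154]
tool_rot: [-3.142, -0.002, 0.607]
force: [-3.3, 0.7, 13.5]
grip_width: 0.0123
finger_force: 79.1
```

Emit:
apply_moves(
  linear=[
    [0,0,0],
    [0,0,0],
    [0,0,0],
    [0,0,0],
    [0,0,0],
  ],
  delta_rot=[
    [0,0,0],
    [0,0,0],
    [0,0,0],
    [0,0,0],
    [0,0,0],
  ],
)

```text
clock: 25.55
position: [0.5018, -0.0068, 0.0154]
tool_rot: [-3.141, -0.002, 0.607]
force: [-2.3, 0.7, 13.2]
grip_width: 0.0121
finger_force: 79.1
```

```bash
python3 - <<'E'
from plan import *
p=monitor.observe()['position']
plan([(p+[0,0,.17],ori(34.7)),((.52,.10,p[2]+.19),ori(102)),((.5533,.215,p[2]+.17),ori(169))])
E
```

```text
t 25.55 pos [ 0.5018 -0.0068  0.0154] rpy [-1.80e+02 -1.00e-01  3.48e+01] F [-2.3  0.7 13.2] w 0.0121
[0.0, -0.0, -0.85] [-0.0, -0.0, 0.0]  -> [ 0.502 -0.007  0.1  ]
[0.0, -0.0, -0.85] [-0.0, -0.001, 0.001]  -> [ 0.502 -0.007  0.185]
--
[0.38, -0.39, -0.1] [-0.0, 0.0, -0.281]  -> [0.511 0.047 0.195]
[0.53, -0.11, -0.1] [-0.0, 0.0, -0.28]  -> [0.52  0.1   0.205]
--
[0.53, 0.28, 0.1] [-0.0, -0.0, -0.279]  -> [0.536 0.158 0.195]
[0.28, 0.53, 0.1] [-0.0, -0.0, -0.28]  -> [0.554 0.215 0.185]
--
```

Gripped. Lift, then move to the unit while turning by +134°.

Emit:
apply_moves(
  linear=[
    [0,0,-0.1],
    [0,0,-0.25],
    [0,0,-0.45],
    [0,0,-0.65],
    [0,0,-0.85],
  ],
  delta_rot=[
    [0,0,0],
    [0,0,0],
    [0,0,0],
    [0,0,0],
    [0,0,0],
  ],
)

```text
clock: 25.97
position: [0.5011, -0.007, 0.1011]
tool_rot: [-3.141, -0.0, 0.606]
force: [0.4, 0.5, -1.9]
grip_width: 0.0118
finger_force: 78.2
```

Emit:
apply_moves(
  linear=[
    [0,0,-0.2],
    [0,0,-0.4],
    [0,0,-0.6],
    [0,0,-0.8],
    [0,0,-0.85],
  ],
  delta_rot=[
    [0,0,0],
    [0,0,0],
    [0,0,0],
    [0,0,0],
    [0,0,0],
  ],
)

```text
clock: 26.38
position: [0.5019, -0.0072, 0.1874]
tool_rot: [3.141, -0.003, 0.606]
force: [0.9, -1.0, -0.9]
grip_width: 0.012
finger_force: 78.4
```

Emit:
apply_moves(
  linear=[
    [0.08,-0.08,-0.02],
    [0.15,-0.16,-0.04],
    [0.23,-0.23,-0.06],
    [0.3,-0.31,-0.08],
    [0.38,-0.39,-0.1],
  ],
  delta_rot=[
    [0,0,-0.056],
    [0,0,-0.112],
    [0,0,-0.168],
    [0,0,-0.224],
    [0,0,-0.281],
  ],
)

```text
clock: 26.8
position: [0.5099, 0.0471, 0.1946]
tool_rot: [-3.141, -0.0, 1.201]
force: [0.3, -0.4, -1.6]
grip_width: 0.0123
finger_force: 78.4
```

Emit:
apply_moves(
  linear=[
    [0.1,-0.02,-0.02],
    [0.2,-0.04,-0.04],
    [0.3,-0.06,-0.06],
    [0.42,-0.09,-0.08],
    [0.53,-0.11,-0.1],
  ],
  delta_rot=[
    [0,0,-0.056],
    [0,0,-0.112],
    [0,0,-0.168],
    [0,0,-0.224],
    [0,0,-0.28],
  ],
)

```text
clock: 27.22
position: [0.5191, 0.1005, 0.2046]
tool_rot: [-3.142, -0.0, 1.787]
force: [0.7, -0.4, -2.0]
grip_width: 0.0123
finger_force: 78.4
```

Emit:
apply_moves(
  linear=[
    [0.1,0.06,0.02],
    [0.2,0.12,0.04],
    [0.3,0.17,0.06],
    [0.42,0.23,0.08],
    [0.53,0.28,0.1],
  ],
  delta_rot=[
    [0,0,-0.056],
    [0,0,-0.112],
    [0,0,-0.168],
    [0,0,-0.224],
    [0,0,-0.279],
  ],
)

```text
clock: 27.63
position: [0.5356, 0.1582, 0.1944]
tool_rot: [3.141, -0.0, 2.372]
force: [-0.5, 0.1, -1.8]
grip_width: 0.0126
finger_force: 78.4
```

Emit:
apply_moves(
  linear=[
    [0.06,0.11,0.02],
    [0.12,0.22,0.04],
    [0.18,0.33,0.06],
    [0.24,0.43,0.08],
    [0.28,0.53,0.1],
  ],
  delta_rot=[
    [0,0,-0.056],
    [0,0,-0.112],
    [0,0,-0.168],
    [0,0,-0.224],
    [0,0,-0.28],
  ],
)

```text
clock: 28.05
position: [0.5525, 0.2158, 0.1844]
tool_rot: [3.141, -0.0, 2.958]
force: [-1.0, -0.4, -1.4]
grip_width: 0.0121
finger_force: 78.4
```

Emit:
apply_moves(
  linear=[
    [0,0,0],
    [0,0,0],
    [0,0,0],
    [0,0,0],
    [0,0,0],
  ],
  delta_rot=[
    [0,0,0],
    [0,0,0],
    [0,0,0],
    [0,0,0],
    [0,0,0],
  ],
)

```text
clock: 28.47
position: [0.5528, 0.2146, 0.1848]
tool_rot: [3.141, 0.0, 2.95]
force: [0.8, -1.4, -2.0]
grip_width: 0.0123
finger_force: 78.4
```

```bash
python3 - <<'E'
from plan import *
plan([((.5533,.2375,.185),ori(169))],dec=3)
st=monitor.observe();tp=st['position'];r=R.from_euler('xyz',st['tool_rot'])
for n in('wrist','top','scene'):
  s=shot(n);C=cloud(*s[1:]);hsv=cv2.cvtColor(s[0],cv2.COLOR_RGB2HSV)
  np.savez('pics/c_%s.npz'%n,p=s[0],d=s[1],K=s[2],D=s[3],T=s[4])
  L=r.inv().apply(C.reshape(-1,3)-tp).reshape(C.shape)
  m=(hsv[...,0]>105)&(hsv[...,0]<130)&(hsv[...,1]>130)&(np.abs(L[...,2]-.01)<.012)&(np.abs(L[...,:2])<.11).all(-1);P=L[m]
  if len(P)<50: print(n,len(P));continue
  A=np.c_[P[:,:2],np.ones(len(P))];c=np.linalg.lstsq(A,P[:,2],rcond=None)[0]
  print(n,len(P),cv2.minAreaRect((P[:,:2]*1000).astype(np.float32)),'tilt',c.round(4),np.percentile(P,[.3,99.7],axis=0).round(4).tolist())
  if n=='wrist': cv2.imwrite('pics/w7.png',s[0][...,::-1])
E
```

```text
t 28.47 pos [0.5528 0.2146 0.1848] rpy [180.   0. 169.] F [ 0.8 -1.4 -2. ] w 0.0123
[0.038, 0.226, -0.002] [0.0002, 0.0001, 0.0002]  -> [0.553 0.238 0.185]
--
wrist 48134 ((-3.45458984375, 1.0810775756835938), (117.77462005615234, 148.73712158203125), 89.89632415771484) tilt [-0.0001  0.0007  0.0086] [[-0.0746, -0.0571, 0.0043], [0.0705, 0.0591, 0.0108]]
top 1653 ((-2.2482757568359375, -23.902061462402344), (72.12185668945312, 147.3091583251953), 89.31719207763672) tilt [-0.0033 -0.0094  0.0099] [[-0.0754, -0.0592, 0.0023], [0.0707, 0.0093, 0.0163]]
scene 3518 ((-8.111316680908203, 0.2588920593261719), (117.34687805175781, 140.68128967285156), 89.78028106689453) tilt [0.0014 0.0011 0.0087] [[-0.0772, -0.0576, 0.0052], [0.0508, 0.0587, 0.0121]]
```

View pics/w7.png

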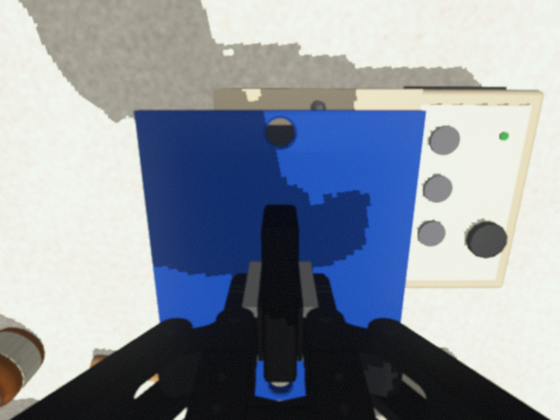

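The plate is level in the grip, far hole at (281,132). The far pin shows at (319,106), because I'm still 23 mm short of the bay. Compute the offset.

```bash
python3 - <<'E'
from plan import *
z=np.load('pics/c_wrist.npz');a=(z['K'],z['D'],z['T']);C=cloud(z['d'],*a)
st=monitor.observe();tp=st['position'];r=R.from_euler('xyz',st['tool_rot'])
hsv=cv2.cvtColor(z['p'],cv2.COLOR_RGB2HSV)
zt=tp[2]-.0086
sub=(slice(108,158),slice(255,310))
hm=~((hsv[sub][...,0]>105)&(hsv[sub][...,0]<130)&(hsv[sub][...,1]>110))
n,l,s,c=cv2.connectedComponentsWithStats(hm.astype(np.uint8));print(s.tolist(),c.round(1).tolist())
i=l[24,26];yy,xx=np.nonzero(l==i)
px=cv2.minEnclosingCircle(np.c_[xx+255,yy+108].astype(np.float32));print('hole px',px)
H=onplane([px[0]],zt,*a)[0];print('hole world',H.round(4),'tool',r.inv().apply(H-tp).round(4))
Pn=onplane([(319,104)],.122,*a)[0];print('pin world',Pn.round(4),'expected',(np.array([.5533,.2375])+.065*np.array([np.cos(np.radians(169)),np.sin(np.radians(169))])).round(4))
print(C[100:110:2,319].round(4).tolist())
E
```

```text
[[0, 2, 55, 48, 2052], [0, 0, 55, 3, 119], [12, 10, 26, 28, 579]] [[27.8, 26.3], [25.3, 0.6], [24.6, 23.1]]
hole px ((280.0, 131.37037658691406), 13.955982208251953)
hole world [0.4917 0.2275 0.1761] tool [0.0624 0.0007 0.0086]
pin world [0.4874 0.2499 0.122 ] expected [0.4895 0.2499]
[[0.486, 0.2513, 0.11], [0.4865, 0.2501, 0.1209], [0.4874, 0.2498, 0.1226], [0.4884, 0.2496, 0.1232], [0.4894, 0.2494, 0.1232]]
```

Emit:
apply_moves(
  linear=[
    [0.02,0.06,0],
    [0.05,0.14,0],
    [0.074,0.215,0],
    [0.074,0.215,0],
    [0.074,0.215,0],
  ],
  delta_rot=[
    [0,0,0],
    [0,0,0],
    [0,0,0],
    [0,0,0],
    [0,0,0],
  ],
)

```text
clock: 29.03
position: [0.5494, 0.2385, 0.1845]
tool_rot: [3.141, -0.0, 2.954]
force: [0.3, 0.6, -2.5]
grip_width: 0.0124
finger_force: 78.4
```

Emit:
apply_moves(
  linear=[
    [0,0,0.12],
    [0,0,0.24],
    [0,0,0.36],
    [0,0,0.43],
    [0,0,0.43],
  ],
  delta_rot=[
    [0,0,0],
    [0,0,0],
    [0,0,0],
    [0,0,0],
    [0,0,0],
  ],
)

```text
clock: 29.45
position: [0.5488, 0.2371, 0.1393]
tool_rot: [-3.14, -0.002, 2.952]
force: [-0.1, -1.3, -2.1]
grip_width: 0.012
finger_force: 78.4
```

Emit:
apply_moves(
  linear=[
    [0,0,0],
    [0,0,0],
    [0,0,0],
    [0,0,0],
    [0,0,0],
  ],
  delta_rot=[
    [0,0,0],
    [0,0,0],
    [0,0,0],
    [0,0,0],
    [0,0,0],
  ],
)

```text
clock: 29.87
position: [0.5498, 0.2379, 0.142]
tool_rot: [3.14, 0.001, 2.952]
force: [0.0, -0.1, -2.4]
grip_width: 0.0119
finger_force: 78.4
```

```bash
python3 - <<'E'
from plan import *
plan([])
s=shot('wrist');q=shot('scene');t=shot('top')
np.savez('pics/w8.npz',p=s[0],d=s[1],K=s[2],D=s[3],T=s[4])
a=cv2.resize(s[0][90:170,230:330],(400,320),interpolation=cv2.INTER_CUBIC);b=cv2.resize(s[0][340:420,230:330],(400,320),interpolation=cv2.INTER_CUBIC)
c=cv2.resize(q[0][240:330,320:420],(311,280),interpolation=cv2.INTER_CUBIC);e=cv2.resize(t[0][140:230,100:257],(489,280),interpolation=cv2.INTER_CUBIC)
cv2.imwrite('pics/w8.png',np.vstack([np.hstack([a,b]),np.hstack([c,e])])[...,::-1])
E
```

```text
t 29.87 pos [0.5498 0.2379 0.142 ] rpy [179.9   0.  169.2] F [ 0.  -0.1 -2.4] w 0.0119
```

View pics/w8.png

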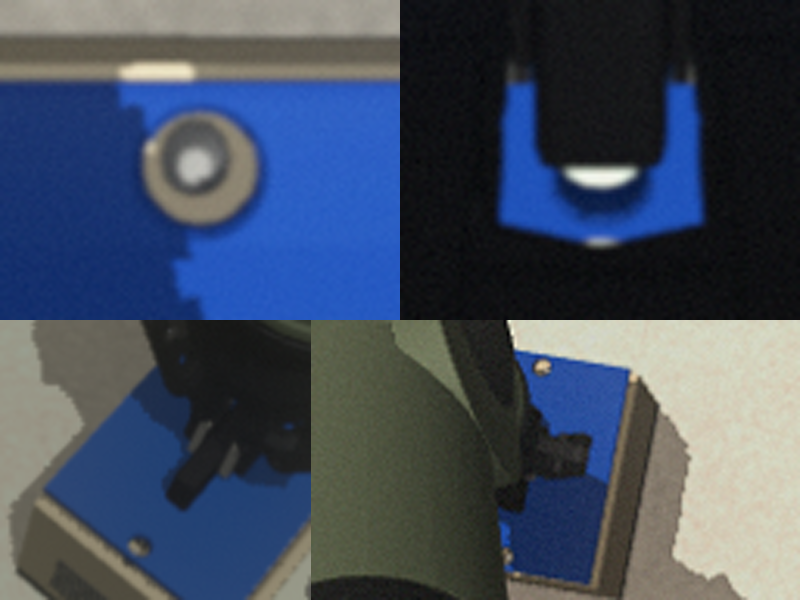

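The crop shows the far pin standing inside the hole's outline: pin tip at crop (195,165), hole centre (202,168). Fine offset below.

```bash
python3 - <<'E'
from plan import *
z=np.load('pics/w8.npz');a=(z['K'],z['D'],z['T']);C=cloud(z['d'],*a);st=monitor.observe();tp=st['position'];r=R.from_euler('xyz',st['tool_rot'])
zp=np.nanmedian(C[140:150,240:260,2]);print('plate top z',zp,'tip z',C[129:134,277:281,2].round(4).tolist())
H=onplane([(280.4,132)],zp,*a)[0];P=onplane([(278.7,131.2)],.122,*a)[0]
print(H.round(4),P.round(4),'move in tool',r.inv().apply([*(P-H)[:2],0]).round(4))
# edge-parallel check: rim far edge vs plate far edge yaw
m=(C[...,2]>.1)&(C[...,2]<.113);print(np.median(C[m][:,2]),tp.round(4))
E
```

```text
plate top z 0.13338588396607964 tip z [[0.1227, 0.1226, 0.1224, 0.1224], [0.1232, 0.1239, 0.1234, 0.1231], [0.1242, 0.1225, 0.1232, 0.1235], [0.1218, 0.1234, 0.1222, 0.1234], [0.1223, 0.1231, 0.1227, 0.1235]]
[0.489  0.2507 0.1334] [0.4898 0.2498 0.122 ] move in tool [-0.001  -0.0007 -0.    ]
0.10878838517782224 [0.5497 0.2378 0.1418]
```

Emit:
apply_moves(
  linear=[
    [-0.01,-0.007,0],
    [-0.01,-0.007,0.02],
    [-0.01,-0.007,0.05],
    [-0.01,-0.007,0.08],
    [-0.01,-0.007,0.11],
  ],
  delta_rot=[
    [0,0,0],
    [0,0,0.001],
    [0,0,0.001],
    [0,0,0.001],
    [0,0,0.001],
  ],
)

```text
clock: 30.43
position: [0.5505, 0.2368, 0.1302]
tool_rot: [3.141, -0.0, 2.95]
force: [0.8, -0.6, -2.3]
grip_width: 0.0121
finger_force: 78.4
```

Emit:
apply_moves(
  linear=[
    [0,0,0.02],
    [0,0,0.04],
    [0,0,0.06],
    [0,0,0.07],
    [0,0,0.07],
  ],
  delta_rot=[
    [0,0,0],
    [0,0,0],
    [0,0,0],
    [0,0,0],
    [0,0,0],
  ],
)

```text
clock: 30.85
position: [0.5506, 0.2368, 0.1236]
tool_rot: [3.141, 0.0, 2.95]
force: [-0.2, -0.1, -1.3]
grip_width: 0.0122
finger_force: 78.5
```

The plate is on the pins with no jam. Last millimetre, then release.

Emit:
apply_moves(
  linear=[
    [0,0,0.005],
    [0,0,0.01],
    [0,0,0.012],
    [0,0,0.012],
    [0,0,0.012],
  ],
  delta_rot=[
    [0,0,0],
    [0,0,0],
    [0,0,0],
    [0,0,0],
    [0,0,0],
  ],
)

```text
clock: 31.27
position: [0.5506, 0.2369, 0.1235]
tool_rot: [3.14, 0.0, 2.95]
force: [-6.8, -2.7, 16.7]
grip_width: 0.0122
finger_force: 81.1
```

Emit:
apply_moves(
  linear=[
    [0,0,0],
    [0,0,0],
    [0,0,0],
    [0,0,0],
    [0,0,0],
  ],
  delta_rot=[
    [0,0,0],
    [0,0,0],
    [0,0,0],
    [0,0,0],
    [0,0,0],
  ],
  gripper=0.2,
)

```text
clock: 31.68
position: [0.5506, 0.2369, 0.1224]
tool_rot: [3.141, 0.0, 2.95]
force: [0.5, -0.9, -0.9]
grip_width: 0.0512
finger_force: 0.0
```

Emit:
apply_moves(
  linear=[
    [0,0,0],
    [0,0,0],
    [0,0,0],
    [0,0,0],
    [0,0,0],
  ],
  delta_rot=[
    [0,0,0],
    [0,0,0],
    [0,0,0],
    [0,0,0],
    [0,0,0],
  ],
)

```text
clock: 32.1
position: [0.5505, 0.2369, 0.1224]
tool_rot: [3.141, 0.0, 2.95]
force: [0.3, -0.2, -1.3]
grip_width: 0.051
finger_force: 0.0
```

Emit:
apply_moves(
  linear=[
    [0,0,-0.1],
    [0,0,-0.25],
    [0,0,-0.45],
    [0,0,-0.65],
    [0,0,-0.85],
  ],
  delta_rot=[
    [0,0,0],
    [0,0,0],
    [0,0,0],
    [0,0,0],
    [0,0,0],
  ],
)

```text
clock: 32.52
position: [0.5505, 0.2367, 0.2091]
tool_rot: [3.141, 0.0, 2.95]
force: [0.5, 0.6, 0.2]
grip_width: 0.0515
finger_force: 0.0
```

Emit:
apply_moves(
  linear=[
    [0,0,-0.1],
    [0,0,-0.2],
    [0,0,-0.3],
    [0,0,-0.4],
    [0,0,-0.4],
  ],
  delta_rot=[
    [0,0,0],
    [0,0,0],
    [0,0,0],
    [0,0,0],
    [0,0,0],
  ],
)

```text
clock: 32.93
position: [0.5511, 0.237, 0.249]
tool_rot: [3.14, 0.001, 2.95]
force: [0.2, -0.1, -0.0]
grip_width: 0.0513
finger_force: 0.0
```

```bash
python3 - <<'E'
from plan import *
plan([])
for n in('wrist','scene'):
  s=shot(n);C=cloud(*s[1:]);hsv=cv2.cvtColor(s[0],cv2.COLOR_RGB2HSV)
  m=(hsv[...,0]>105)&(hsv[...,0]<130)&(hsv[...,1]>130)&(np.abs(C[...,2]-.114)<.02)&(np.abs(C[...,1]-.237)<.12)&(np.abs(C[...,0]-.553)<.12);P=C[m]
  c=np.linalg.lstsq(np.c_[P[:,:2]-[.553,.237],np.ones(len(P))],P[:,2],rcond=None)[0]
  print(n,len(P),cv2.minAreaRect((P[:,:2]*1000).astype(np.float32)),'slope,z',c.round(4))
E
```

```text
t 32.93 pos [0.5511 0.237  0.249 ] rpy [1.799e+02 1.000e-01 1.690e+02] F [ 0.2 -0.1 -0. ] w 0.0513
wrist 23956 ((554.0379028320312, 236.95901489257812), (117.07669830322266, 146.8414306640625), 79.0130844116211) slope,z [-0.0007 -0.0004  0.1149]
scene 4514 ((554.2596435546875, 235.46969604492188), (116.00647735595703, 147.21673583984375), 79.08314514160156) slope,z [0.0014 0.0037 0.1149]
```

Cover top at z 0.1149 (0.114 plus the usual 0.8 mm bias), level, yaw 79.0° (cross axis), centre within 1 mm of the bay. It's flush, so I'm handing in.

```bash
python3 -c "
from workcell import workorder;print(workorder.job_done())"
```

```text
the job is handed in; nothing more can be done
None
```

The job is handed in: the cartridge was stood up, let go, then set fully down on the spindle, and the blue cover lies flush over both pins; the hand-in call returned no verdict, and I didn't re-measure the jar and brush at the end.

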